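# Dress the gift-shop table

### The arm

A 7-joint arm with a two-finger parallel gripper is mounted at the origin on the work surface. World frame = base frame: x ahead of the robot, y to its left, z up, the work surface at z = 0. Lengths are in m, angles in rad, forces in N, time in s.
With the tool pointing down it reaches from about 0.4 to 0.925 m from the base axis. Payload 4.1 kg.
Tool frame: the origin (TCP) lies midway between the tips of the shut fingers; the grasp point (between the pads) lies 19 mm behind it; z points along the fingers, y is the line along which they close (so a half turn about z gives the same grasp; the last joint's range is limited). The gripper opens to 85 mm and grips with 20 to 120 N. Pads are 22 mm wide; open, the fingers measure 114 mm over their backs; the gripper's body (76 mm by 85 mm) begins 54 mm behind the grasp point. The pads swing forward as they close: fully open they stand 13 mm farther back than shut.
Start: joints at [1.089, 0.398, 0.045, 1.537, -0.019, 1.207, -0.051], TCP at [0.243, -0.603, 0.231] pointing down, gripper open.
Joint ranges: [-2.82, 2.82], [-0.49, 2.23], [-1.37, 1.46], [0, 2.46], [-1.36, 4.5], [0.23, 2], [-2.94, 2.94]. Speed limits (rad/s): [2.57, 2.57, 3.14, 3.14, 3.14, 3.14, 3.14].

### API

Orientations are given as a 3x3 rotation matrix whose columns are the frame's x, y, z axes.
In Python, from rig import sense, vision, ctrl gives the robot as it stands. The module is installed in compiled form; this text tells all that it offers.
- The arm moves only by the tool jog_arm, never from a script. Its argument "steps" is a list of rows, each a list of 2 entries, a list of its own where there are three numbers: the shift along the tool's x, y, z in mm, then the turn, a rotation vector about the tool's x, y, z in rad. A call has 1 to 8 rows; each row shifts and turns the commanded pose from where the row before left it, along the tool's axes as they then stand; what a row does not reach is not made up. A row lasts 1/10 s, in which the tool goes at most 50 mm and 8.59 degrees, less where a joint would pass 70% of its speed; a pose out of reach is approached as far as the arm can. A call is refused whole if a number of a shift passes 50 or a number of a turn 0.15, either way. A call with a gripper value outside its range is refused whole. "grip" is the opening, from 0 (shut) to 1 (fully open), set as the call begins (left out, the last holds). The fingers move at their own pace and stop on an object; the grip force is fixed at half the most. Time passes only in rows, so rows that do not move let the fingers close. It gives the time, the measured TCP pose, the force, the opening and the grip force at its end, in the units of the state.
- sense(): the state, without advancing time (a new reading comes with each control period).
- vision.snapshot(name): name is "side" or "top" or "wrist"; returns the picture (420x560x3 uint8, blue, green, red); there is no depth.
- vision.calibration(name): a dict with "camera_matrix" (3x3 intrinsics, pixels), "world_from_camera" (4x4, takes a point from camera to world coordinates); the wrist camera has in their place "mount" (4x4, takes a point from camera to tool coordinates, whose origin is the TCP and whose axes are the flange's). Camera axes: x right, y down, z forward; pixel columns grow to the right and rows downward; lengths in m; the calibration is good to about 2 mm. A picture is of the moment at which its call begins: read the wrist's pose just before it. calibration takes no time and is no camera call.
- ctrl.finish_job(): hands the job in; it is judged then, once.
The state is a dict: "t": time; "qpos": joint angles; "joint_vel": joint speeds; "tau": joint torques, N m; "tool_pos": TCP position; "tool_rot": TCP orientation; "wrist_force": force on the tool from outside, world axes, zero at the start; "wrist_torque": the same for the moment, N m; "width": opening from 0.0 (shut) to 1.0 (fully open); "grip_force": force on a finger pad.
Only numpy, scipy, OpenCV 4.12 (cv2) and the standard library are available. Lean on these libraries where they do the work, as an engineer would, in place of code of your own. Each camera call takes 0.05 s, during which the arm holds its last target. There are 200 camera calls.

### The job

Dress the gift display: lay the bottle opener down in its cut-out in the gift tray, stand the shaker in the middle of the round wooden riser, and stand the rose (pink-red) jar on the candle board, midway between the two candles. Lay the mint soap carton flat on the middle of the gift box, its long side along the box's long side, and set the lilac candle tin centred on top of the carton. Leave the amber jar where it is.

Things in the scene. Friction and masses are not known exactly. Their poses are not given: they have to be found in the camera images.
- opener: Flat bottle opener lying down, 140 long, 10 thick: black handle 18 wide (x = -70 to +30 mm in its own frame), square brass ring head 40 long, 42 wide (x = +30 to +70). Origin: underside, middle of the length, near the centre of mass, on the handle, where it can be gripped across its width. x points to the head, y across, z up.
- shaker: Small steel cocktail shaker, 130 tall, standing, 0.18 to 0.33 kg. Round body 56 to 64 in diameter up to 75 high, a shoulder narrowing from 75 to 94 high, then a round cap 38 in diameter from 94 to 130 high, a good grip from above. Origin: centre of the foot; z up its axis.
- rose_jar: Round jar of pink-red (rose) bath salts with cream label band and gold lid with a rose disc on top, 56 in diameter, 78 high, standing. Origin: centre of the foot; z up its axis.
- soap_carton: Mint-green soap carton with a cream band round its middle, 80 long (x) by 55 wide (y) by 34 high (z), lying flat. Origin: centre of the underside.
- candle_tin: Round lilac candle tin with a silver-grey lid that has a lilac disc on top, 53 in diameter, 38 high, standing. Origin: centre of the underside; z up.
- amber_jar: Jar of the same shape as the rose jar, 56 in diameter and 78 high, with orange-yellow (amber) salts and an amber disc on its gold lid; stands out at one side. It does not belong in the display and must be left alone. Origin: centre of the foot.
- gift_tray: Fixed gift tray 180 (x) x 100 (y) x 25 high: pink rim, black foam (top 22 up). Cut-out for the opener, 6 mm larger all round, floor 6 above the table: handle slot 30 wide, x -76 to +24; head pocket 54 wide, x +24 to +76: fits only with the head at the tray's +x end. A finger well 34 long (x), 76 wide crosses it at the middle. Origin: underside centre; the seated opener's origin lies above it.
- riser: Fixed round dark-wood riser, 90 in diameter, 30 high. Origin: centre of its underside, on the table.
- gift_box: Fixed closed gift box, pale pink with cream lid, 130 long (x) by 95 wide (y) by 60 high. Origin: centre of its underside, on the table.
- candle_board: Fixed wooden board 80 (x) by 190 (y) by 12 thick with a cream pillar candle fixed near each end: candles 44 in diameter, centres at y = +72 and -72 mm, tops 72 above the table (a thin wick 8 mm higher). Free board between the candles: 100. Origin: centre of the underside, on the table; midway between the candles.
There are look-alikes about, which are no part of the job. What is shaped like the gift_tray but blue is not meant.

How it is judged:
By the outcome, as a careful person would: the job done as asked, in the order asked, and still so for the second after the job is handed in, with the robot touching nothing.
It also fails if it takes over 128 s, if anything falls off the work surface, if the arm or the gripper's body presses on something with over 40 N, if the wrist force passes 120 N, or if a joint passes its speed limit or range.

## Working session

There is one attempt and no reset: what is moved stays moved. The work goes in short steps, Python scripts to look and compute and a tool call to move; the robot and the scene stay as the last step left them, time stands still between calls to the robot, and variables do not carry over. Pictures are saved under pics/ and viewed, at most 14 in all, crops included, and the job is handed in when it is done.

Besides the shell and the picture viewer there is one more tool, called after "Request:" by a JSON object that holds its "op" and its "data". jog_arm: Moves the arm, as the interface text tells. Its arguments: {"type":"object","properties":{"steps":{"type":"array","items":{"type":"array"}},"grip":{"type":"number"}},"required":["steps"]}

```bash
mkdir -p pics
python3 - <<'E'
from rig import sense, vision, ctrl
import cv2,numpy as np
s=sense();print(s['t'],s['tool_pos'],np.round(s['tool_rot'],3).tolist(),s['width'])
for n in ['top','side','wrist']:
    im=vision.snapshot(n);cv2.imwrite(f'pics/{n}0.png',im)
    print(n,{k:np.round(v,4).tolist() for k,v in vision.calibration(n).items()})
E
```

```text
0.0 [ 0.24258032 -0.60237428  0.2302826 ] [[0.928, 0.374, -0.001], [0.374, -0.928, 0.002], [-0.0, -0.002, -1.0]] 1.0023247219164189
top {'camera_matrix': [[490.6903, 0.0, 277.5359], [0.0, 490.6903, 210.1945], [0.0, 0.0, 1.0]], 'world_from_camera': [[-0.0017, -0.9936, 0.1128, 0.2426], [-1.0, 0.0008, -0.0074, 0.013], [0.0073, -0.1128, -0.9936, 1.4015], [0.0, 0.0, 0.0, 1.0]]}
side {'camera_matrix': [[515.1749, 0.0, 278.8991], [0.0, 515.1749, 217.7975], [0.0, 0.0, 1.0]], 'world_from_camera': [[-0.7405, -0.3772, 0.5563, -0.3666], [-0.6721, 0.4167, -0.6121, 0.851], [-0.0009, -0.8271, -0.562, 0.8073], [0.0, 0.0, 0.0, 1.0]]}
wrist {'camera_matrix': [[329.6937, 0.0, 283.3531], [0.0, 329.6937, 206.2875], [0.0, 0.0, 1.0]], 'mount': [[-0.0005, -0.9443, -0.3291, 0.0845], [1.0, -0.0005, 0.0001, 0.0002], [-0.0002, -0.3291, 0.9443, -0.1427], [0.0, 0.0, 0.0, 1.0]]}
```

View pics/top0.png

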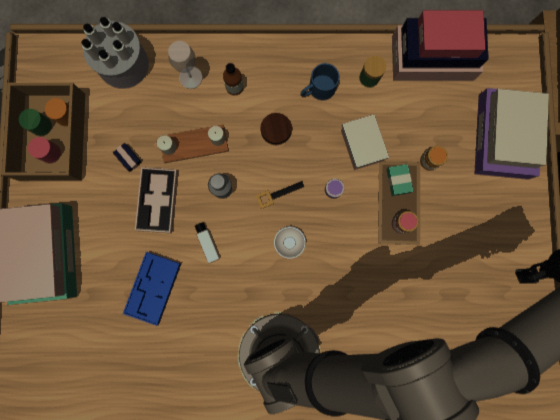

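View pics/side0.png

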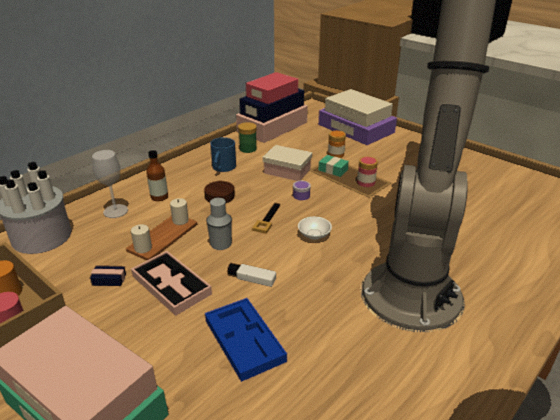

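The top view shows these candidates:
- Opener: (281,194). The dark/white bottle at (206,242) is not it.
- Shaker: (220,185). The brown bottle at (233,78) is not it.
- Rose jar: (407,222). The red one in the crate at (40,148) is a look-alike, and amber is at (435,157).
- Soap carton: (401,180).
- Candle tin: (335,188).
- Gift tray: pink/black at (157,200), not the blue one at (152,288).
- Riser: (276,128).
- Gift box: (365,141).
- Candle board: (195,143).

I'll check these in one close crop.

Run:
```python
import cv2,numpy as np
im=cv2.imread('pics/top0.png')
a=cv2.resize(im[105:245,125:325],None,fx=4,fy=4,interpolation=cv2.INTER_CUBIC)
cv2.imwrite('pics/c1.png',a)
a=cv2.resize(im[105:250,310:460],None,fx=4,fy=4,interpolation=cv2.INTER_CUBIC)
cv2.imwrite('pics/c2.png',a)
```

```text
(no output)
```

View pics/c1.png

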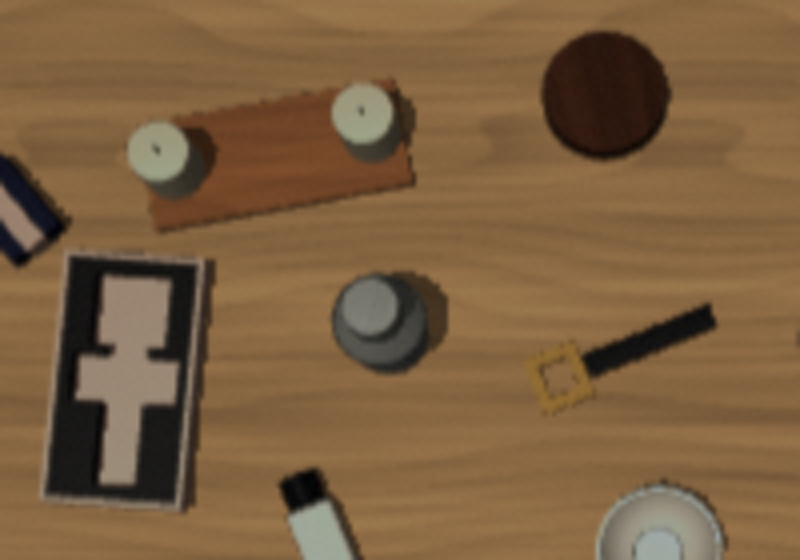

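View pics/c2.png

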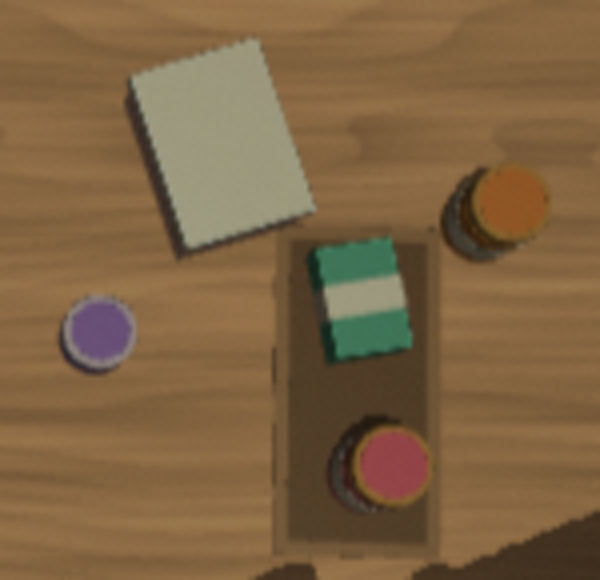

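The crop confirms the choices. In the top image the rose disc is at (408,221), carton (401,180), tin (335,187) and amber (437,155). The shaker cap is at (218,181). The opener head is at (265,199) and its handle end at (302,184). The gift tray's head pocket is at the top of the image, around (159,183). The carton and rose jar stand in a shallow crate. Next, coarse positions, triangulated where both views allow.

```bash
cat > h.py <<'E'
import numpy as np, cv2
from rig import sense, vision, ctrl
def cam(name, s=None):
    c=vision.calibration(name)
    if name!='wrist': return c['camera_matrix'],np.array(c['world_from_camera'])
    T=np.eye(4);T[:3,:3]=s['tool_rot'];T[:3,3]=s['tool_pos']
    return c['camera_matrix'],T@np.array(c['mount'])
def ray(C,p):
    K,T=C; d=T[:3,:3]@np.linalg.solve(K,[p[0],p[1],1.]); return T[:3,3],d/np.linalg.norm(d)
def onz(C,p,z):
    o,d=ray(C,p); return o+d*(z-o[2])/d[2]
def tri(rays):
    A=np.zeros((3,3));b=np.zeros(3)
    for o,d in rays:
        P=np.eye(3)-np.outer(d,d);A+=P;b+=P@o
    x=np.linalg.solve(A,b)
    return x,max(np.linalg.norm((np.eye(3)-np.outer(d,d))@(x-o)) for o,d in rays)
def proj(C,X):
    K,T=C; q=K@(np.linalg.inv(T)@np.append(X,1))[:3]; return q[:2]/q[2]
def blob(im,lo,hi,near,r=30):
    """largest HSV blob near a pixel: centroid, minAreaRect, contour"""
    h=cv2.cvtColor(im,cv2.COLOR_BGR2HSV); 
    m=cv2.inRange(h,np.array(lo),np.array(hi)) if lo[0]<=hi[0] else cv2.inRange(h,np.array((0,)+tuple(lo[1:])),np.array(hi))|cv2.inRange(h,np.array(lo),np.array((180,)+tuple(hi[1:])))
    k=np.zeros_like(m);cv2.circle(k,tuple(int(v) for v in near),r,255,-1);m&=k
    cs,_=cv2.findContours(m,cv2.RETR_EXTERNAL,cv2.CHAIN_APPROX_NONE)
    c=max(cs,key=cv2.contourArea);M=cv2.moments(c)
    return np.array([M['m10'],M['m01']])/M['m00'],cv2.minAreaRect(c),c
def goto(x,y,z,yaw=None,s=None):
    """print tool-frame shift (mm) at present orientation and yaw turn about tool z to a target; yaw = world angle of tool x"""
    s=s or sense();R=np.array(s['tool_rot']);d=R.T@(np.array([x,y,z])-s['tool_pos'])*1000
    a=np.arctan2(R[1,0],R[0,0]);print('shift',d.round(1),'yaw now',round(a,3),end=' ')
    if yaw is not None:
        t=-((yaw-a+np.pi)%(2*np.pi)-np.pi);print('turn tool z',round(t,3),'or half',round(t-np.sign(t)*np.pi,3),'q7',round(s['qpos'][6],2),end='')
    print()
E
python3 - <<'E'
from h import *
T=cv2.imread('pics/top0.png');S=cv2.imread('pics/side0.png')
ct,cs=cam('top'),cam('side')
for n,lo,hi,pt,ps in [('rose',(165,90,80),(8,255,255),(408,221),(368,161)),('amber',(5,150,100),(15,255,255),(437,155),(337,135)),('tin',(120,40,60),(150,255,255),(335,187),(301,186))]:
    a=blob(T,lo,hi,pt,12)[0];b=blob(S,lo,hi,ps,7)[0]
    x,e=tri([ray(ct,a),ray(cs,b)]);print(n,a.round(1),b.round(1),x.round(3),round(e,4))
for n,u,v,us,vs in [('shaker',217.8,181.5,218,203),('riser',276,128.5,220,189),('candleL',164.5,143,141,230),('candleR',215.5,133.5,179,203)]:
    x,e=tri([ray(ct,(u,v)),ray(cs,(us,vs))]);print(n,x.round(3),round(e,4))
for n,u,v,z in [('ophead',265,199,.008),('opend',302,184,.008),('box tl',342.5,124,.06),('box tr',375,115,.06),('box br',389,157.5,.06),('box bl',356,167.5,.06),('tray tl',142.5,168.5,.025),('tray tr',176,170,.025),('tray br',171,231,.025),('tray bl',136,229,.025),('carton',401,180,.04),('board bl',165,162.5,.012),('board br',228,151,.012),('board tr',223.5,125,.012),('cratetl',379.5,162,.02),('cratetr',419,162,.02),('cratebl',379.5,244,.02)]:
    print(n,onz(ct,(u,v),z).round(3))
E
```

```text
rose [408.  220.8] [368.2 160. ] [ 0.363 -0.351  0.08 ] 0.0006
amber [437.8 154.8] [336.9 133.3] [ 0.545 -0.438  0.08 ] 0.0002
tin [334.7 187.3] [301.1 184.5] [ 0.462 -0.158  0.039] 0.0001
shaker [0.464 0.161 0.125] 0.0002
riser [0.634 0.007 0.028] 0.0003
candleL [0.581 0.315 0.069] 0.0009
candleR [0.608 0.175 0.07 ] 0.0006
ophead [0.433 0.039 0.008]
opend [ 0.477 -0.068  0.008]
box tl [ 0.639 -0.18   0.06 ]
box tr [ 0.665 -0.272  0.06 ]
box br [ 0.543 -0.308  0.06 ]
box bl [ 0.514 -0.215  0.06 ]
tray tl [0.519 0.387 0.025]
tray tr [0.514 0.292 0.025]
tray br [0.34  0.302 0.025]
tray bl [0.346 0.4   0.025]
carton [ 0.482 -0.345  0.04 ]
board bl [0.539 0.326 0.012]
board br [0.572 0.145 0.012]
board tr [0.65  0.159 0.012]
cratetl [ 0.538 -0.29   0.02 ]
cratetr [ 0.538 -0.404  0.02 ]
cratebl [ 0.303 -0.284  0.02 ]
```

Triangulated heights match the text: rose 80, tin 39, shaker 125, riser 28. That is good enough to start moving, with the wrist view over the right group on the way.

Request:
{"op": "jog_arm", "data": {"steps": [[[37,-22,-12],[0,0,0]],[[37,-22,-12],[0,0,0]],[[37,-22,-12],[0,0,0]],[[37,-22,-12],[0,0,0]],[[37,-22,-12],[0,0,0]],[[37,-22,-12],[0,0,0]],[[37,-22,-12],[0,0,0]],[[37,-22,-12],[0,0,0]]]}}

```text
t: 0.95
tool_pos: [0.4523, -0.3275, 0.3276]
tool_rot: [[0.928, 0.374, -0.0], [0.374, -0.928, -0.0], [-0.0, 0.0, -1.0]]
wrist_force: [0.9, -0.2, 0.5]
width: 0.997
grip_force: 0.0
```

```bash
cat > snap.py <<'E'
import sys,pickle
from h import *
n=sys.argv[1]; s=sense(); im=vision.snapshot('wrist')
cv2.imwrite(f'pics/{n}.png',im); pickle.dump((s,cam('wrist',s)),open(f'pics/{n}.pkl','wb'))
print(round(s['t'],2),s['tool_pos'].round(4) if hasattr(s['tool_pos'],'round') else s['tool_pos'],s['width'])
E
python3 snap.py w1; python3 -c "
from h import *
goto(.45,-.003,.25,np.radians(112))"
```

```text
0.95 [ 0.4523 -0.3275  0.3276] 0.9974996434856981
shift [ 112.5 -295.5   81.1] yaw now 0.395 turn tool z -1.559 or half 1.582 q7 -0.66
```

View pics/w1.png

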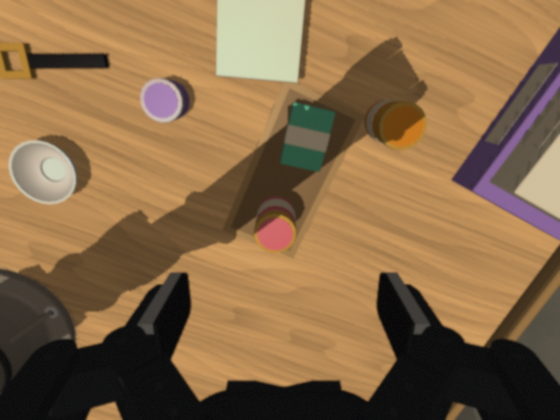

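w1 shows the carton at (308,136), rose disc (275,232), tin (164,100), the gift box's lower edge at y≈78 and the opener at (50,60). Going to the opener.

Request:
{"op": "jog_arm", "data": {"steps": [[[16,-42,5],[0,0,0]],[[16,-42,5],[0,0,0]],[[16,-42,5],[0,0,0]],[[16,-42,5],[0,0,0]],[[16,-42,5],[0,0,0]],[[16,-42,5],[0,0,0]],[[16,-42,5],[0,0,0]]]}}

```text
t: 1.7
tool_pos: [0.4451, -0.013, 0.292]
tool_rot: [[0.928, 0.373, 0.0], [0.373, -0.928, -0.0], [0.0, 0.0, -1.0]]
wrist_force: [0.8, 0.2, 0.3]
width: 0.996
grip_force: 0.0
```

Request:
{"op": "jog_arm", "data": {"steps": [[[0,0,5],[0,0,-0.14]],[[0,0,5],[0,0,-0.14]],[[0,0,5],[0,0,-0.14]],[[0,0,5],[0,0,-0.14]],[[0,0,5],[0,0,-0.14]],[[0,0,5],[0,0,-0.14]],[[0,0,5],[0,0,-0.14]],[[0,0,5],[0,0,-0.14]]]}}

```text
t: 2.5
tool_pos: [0.4454, -0.0148, 0.2518]
tool_rot: [[0.062, 0.998, -0.0], [0.998, -0.062, -0.0], [-0.0, -0.0, -1.0]]
wrist_force: [0.6, 0.4, -0.2]
width: 1.002
grip_force: 0.0
```

Request:
{"op": "jog_arm", "data": {"steps": [[[0,0,5],[0,0,-0.14]],[[0,0,5],[0,0,-0.14]],[[0,0,5],[0,0,-0.14]],[[0,0,0],[0,0,0]]]}}

```text
t: 2.9
tool_pos: [0.4449, -0.0148, 0.2364]
tool_rot: [[-0.344, 0.939, -0.002], [0.939, 0.344, -0.0], [0.001, -0.002, -1.0]]
wrist_force: [-0.3, 0.6, -0.4]
width: 0.995
grip_force: 0.0
```

```bash
python3 snap.py w2
```

```text
2.9 [ 0.4449 -0.0148  0.2364] 0.9952021372335802
```

View pics/w2.png

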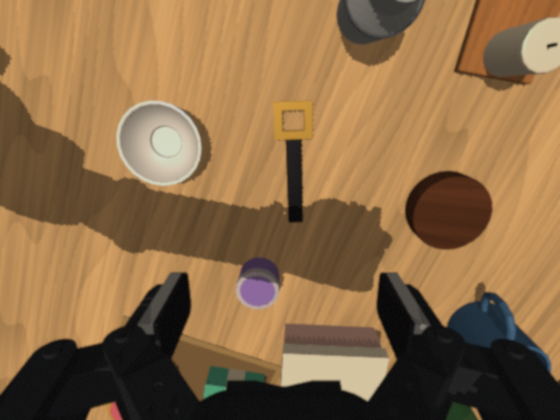

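w2: the opener head is centred at (293,121), handle end at (295,221), tin disc (258,291), riser top (449,208).

Run:
```python
from h import *
import pickle
L=lambda n:(cv2.imread(f'pics/{n}.png'),pickle.load(open(f'pics/{n}.pkl','rb'))[1])
i1,c1=L('w1');i2,c2=L('w2')
hd=((18,120,80),(32,255,255));bk=((0,0,0),(180,255,32))
h2=blob(i2,*hd,(293,121),32);k2=blob(i2,*bk,(294,182),45);h1=blob(i1,(15,120,80),(32,255,255),(14,61),25);k1=blob(i1,*bk,(70,61),45)
print(h2[1],k2[1],h1[1],k1[1])
e2=np.array([k2[2][:,0][k2[2][:,0,1]>k2[2][:,0,1].max()-2].mean(0)]).ravel()
e1=k1[2][:,0][k1[2][:,0,0]>k1[2][:,0,0].max()-2].mean(0)
print('end',e2,e1,tri([ray(c1,e1),ray(c2,e2)]))
print('khandle',tri([ray(c1,k1[0]),ray(c2,k2[0])]))
cp=onz(c2,np.array(h2[1][0]),.010);kp=onz(c2,np.array(k2[1][0]),.010);ep=onz(c2,e2,.005)
d=cp-kp;d=d[:2]/np.linalg.norm(d[:2]);print('head',cp,'handle',kp,'end',ep,'dist head-handle',np.linalg.norm(cp-kp),'yaw',np.degrees(np.arctan2(d[1],d[0])))
g=cp[:2]-d*.05;print('origin',g, kp[:2]+d*.02)
s=sense();print(np.degrees(np.arctan2(s['tool_rot'][1][0],s['tool_rot'][0][0])))
goto(*((g+kp[:2]+d*.02)/2),.004,np.arctan2(d[1],d[0]))
```

```text
((292.5, 120.5), (39.0, 39.0), 90.0) ((295.0, 184.5), (73.0, 12.0), 90.0) ((18.5, 61.0), (37.0, 50.0), 0.0) ((59.5, 61.0), (12.0, 61.0), 90.0)
end [295.         220.23076923] [89.25 57.25] (array([ 0.47698199, -0.06109316,  0.02813275]), np.float64(0.0017180117676807245))
khandle (array([ 0.46163057, -0.02825932,  0.04248236]), np.float64(0.0005889524870035123))
head [0.43450619 0.03989241 0.01      ] handle [ 0.46261906 -0.02650122  0.01      ] end [ 0.47926115 -0.06989775  0.005     ] dist head-handle 0.07210025715117686 yaw 112.94911941775207
origin [ 0.45400187 -0.00615017] [ 0.45482079 -0.00808419]
110.00327166667851
shift [  4.   11.4 232.9] yaw now 1.92 turn tool z -0.051 or half 3.09 q7 0.27
```

Request:
{"op": "jog_arm", "data": {"steps": [[[4,11,30],[0,0,-0.05]],[[0,0,40],[0,0,0]],[[0,0,40],[0,0,0]],[[0,0,40],[0,0,0]],[[0,0,40],[0,0,0]],[[0,0,30],[0,0,0]],[[0,0,14],[0,0,0]],[[0,0,0],[0,0,0]]], "grip": 0.6}}

```text
t: 3.75
tool_pos: [0.453, -0.0071, 0.0016]
tool_rot: [[-0.389, 0.921, -0.004], [0.921, 0.389, 0.0], [0.002, -0.004, -1.0]]
wrist_force: [0.1, 0.1, 0.2]
width: 0.602
grip_force: 0.0
```

Run:
```python
from h import *
goto(.4535,-.006,.001,np.radians(112.8)); print(sense()['wrist_force'],sense()['width'])
```

```text
shift [0.9 0.9 0.6] yaw now 1.971 turn tool z 0.002 or half -3.14 q7 0.08
[0.1075034  0.07858732 0.23432349] 0.6015466180162725
```

Request:
{"op": "jog_arm", "data": {"steps": [[[1,0,0],[0,0,0]],[[0,0,0],[0,0,0]],[[0,0,0],[0,0,0]],[[0,0,0],[0,0,0]],[[0,0,0],[0,0,0]],[[0,0,0],[0,0,0]]], "grip": 0}}

```text
t: 4.35
tool_pos: [0.4554, -0.0061, 0.0048]
tool_rot: [[-0.391, 0.921, 0.003], [0.921, 0.391, -0.0], [-0.001, 0.002, -1.0]]
wrist_force: [-1.7, 0.8, 7.0]
width: 0.183
grip_force: 59.0
```

Request:
{"op": "jog_arm", "data": {"steps": [[[0,0,-10],[0,0,0]],[[0,0,-40],[0,0,0]],[[0,0,-45],[0,0,0]],[[0,0,-45],[0,0,0]],[[0,0,-10],[0,0,0]],[[0,0,0],[0,0,0]]]}}

```text
t: 4.95
tool_pos: [0.4557, -0.0063, 0.1557]
tool_rot: [[-0.391, 0.92, 0.005], [0.92, 0.391, -0.001], [-0.003, 0.005, -1.0]]
wrist_force: [-0.6, 0.1, -1.4]
width: 0.179
grip_force: 59.0
```

```bash
python3 snap.py w3
python3 - <<'E'
from h import *
print(sense()['width'],sense()['grip_force']);goto(.43,.345,.16,np.radians(-4))
E
```

```text
4.95 [ 0.4557 -0.0063  0.1557] 0.17929266835621138
0.1848231896104727 58.97689998149872
shift [332.8 115.2  -6.6] yaw now 1.972 turn tool z 2.042 or half -1.099 q7 0.24
```

View pics/w3.png

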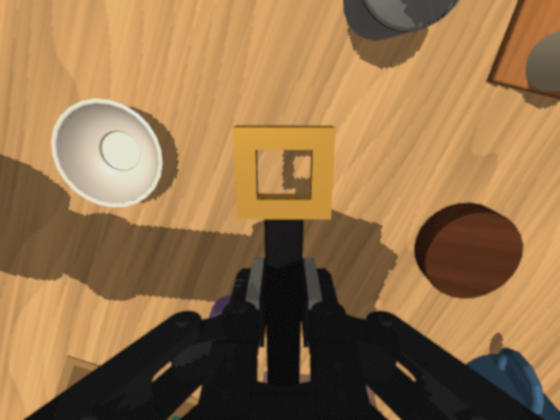

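Gripped well: the head is square ahead at (284,172). Moving on for a view of the gift tray.

Request:
{"op": "jog_arm", "data": {"steps": [[[0,0,-40],[0,0,0]],[[36,16,-20],[0,0,0]],[[36,16,0],[0,0,0]],[[36,16,0],[0,0,0]],[[36,16,0],[0,0,0]],[[36,16,0],[0,0,0]],[[36,16,0],[0,0,0]],[[32,17,0],[0,0,0]]]}}

```text
t: 5.8
tool_pos: [0.4593, 0.2674, 0.2106]
tool_rot: [[-0.392, 0.92, -0.005], [0.92, 0.392, -0.002], [0.0, -0.005, -1.0]]
wrist_force: [0.6, -0.2, -0.6]
width: 0.185
grip_force: 59.0
```

Request:
{"op": "jog_arm", "data": {"steps": [[[0,0,0],[0,0,0]],[[0,0,0],[0,0,0]]]}}

```text
t: 6.0
tool_pos: [0.4597, 0.2663, 0.2108]
tool_rot: [[-0.394, 0.919, -0.005], [0.919, 0.394, -0.002], [0.0, -0.005, -1.0]]
wrist_force: [0.1, -0.4, -1.0]
width: 0.182
grip_force: 59.1
```

```bash
python3 snap.py w4
python3 - <<'E'
from h import *
goto(.43,.345,.2,np.radians(-4))
E
```

```text
6.0 [0.4597 0.2663 0.2108] 0.18234565622685828
shift [85.4  3.6 11. ] yaw now 1.973 turn tool z 2.043 or half -1.099 q7 -0.36
```

View pics/w4.png

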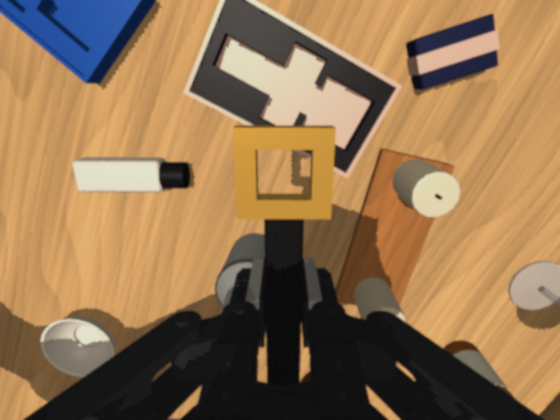

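w4: the gift tray's outer corners are at left (187,96), right (399,88) and bottom (345,174). The head pocket is at the right-lower end (345,112).

Request:
{"op": "jog_arm", "data": {"steps": [[[43,2,0],[0,0,0]],[[42,2,0],[0,0,0]],[[0,0,0],[0,0,0.145]],[[0,0,0],[0,0,0.145]],[[0,0,0],[0,0,0.145]],[[0,0,0],[0,0,0.145]],[[0,0,0],[0,0,0.145]],[[0,0,0],[0,0,0.145]]]}}

```text
t: 6.85
tool_pos: [0.432, 0.3436, 0.2121]
tool_rot: [[0.459, 0.888, -0.001], [0.888, -0.459, -0.003], [-0.003, 0.0, -1.0]]
wrist_force: [-0.7, -1.2, -0.6]
width: 0.184
grip_force: 59.1
```

Request:
{"op": "jog_arm", "data": {"steps": [[[0,0,0],[0,0,0.145]],[[0,0,0],[0,0,0.145]],[[0,0,0],[0,0,0.145]],[[0,0,0],[0,0,0.145]],[[0,0,0],[0,0,0.145]],[[0,0,0],[0,0,0.145]],[[0,0,0],[0,0,0.145]],[[0,0,0],[0,0,0.145]]]}}

```text
t: 7.65
tool_pos: [0.432, 0.3436, 0.2122]
tool_rot: [[0.998, -0.066, -0.001], [-0.066, -0.998, -0.002], [-0.001, 0.002, -1.0]]
wrist_force: [0.3, -1.2, -1.4]
width: 0.179
grip_force: 59.1
```

Request:
{"op": "jog_arm", "data": {"steps": [[[0,0,0],[0,0,0]],[[0,0,0],[0,0,0]]]}}

```text
t: 7.85
tool_pos: [0.4318, 0.3446, 0.2126]
tool_rot: [[0.998, -0.056, -0.001], [-0.056, -0.998, -0.001], [-0.001, 0.002, -1.0]]
wrist_force: [0.5, 0.1, -1.0]
width: 0.182
grip_force: 59.1
```

```bash
python3 snap.py w5
python3 - <<'E'
from h import *
import pickle
L=lambda n:(cv2.imread(f'pics/{n}.png'),)+pickle.load(open(f'pics/{n}.pkl','rb'))
i,s,c=L('w3')
h=blob(i,(15,120,80),(32,255,255),(284,172),70)[1];print(h)
X=onz(c,h[0],s['tool_pos'][2]+.005);print('head in tool',np.array(s['tool_rot']).T@(X-s['tool_pos']))
i,s,c=L('w4')
P=[onz(c,p,.025) for p in [(187,96),(399,88),(345,174)]];print(np.round(P,4),'sizes',np.linalg.norm(P[0]-P[2]),np.linalg.norm(P[1]-P[2]))
print('centre',(P[0]+P[1])/2,'yaw',np.degrees(np.arctan2(*(P[2]-P[0])[[1,0]])),np.degrees(np.arctan2(*(P[2]-P[1])[[1,0]])))
s=sense();print(s['tool_pos'],np.degrees(np.arctan2(s['tool_rot'][1][0],s['tool_rot'][0][0])))
E
```

```text
7.85 [0.4318 0.3446 0.2126] 0.18243714206834835
((284.04107666015625, 170.27481079101562), (139.9603271484375, 136.50892639160156), 1.3639274835586548)
head in tool [ 0.05297233 -0.00012182 -0.00516342]
[[0.3428 0.304  0.025 ]
 [0.5234 0.389  0.025 ]
 [0.5141 0.2952 0.025 ]] sizes 0.17151624090991635 0.09421077203280301
centre [0.43312942 0.34646756 0.025     ] yaw -2.9288699759973458 -95.6924663959775
[0.43175511 0.34500574 0.21275502] -3.212569150531977
```

View pics/w5.png

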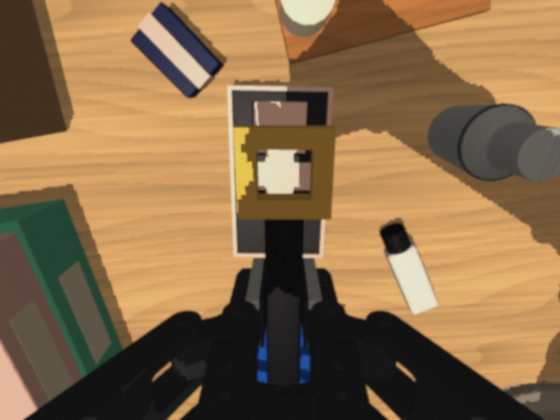

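w5: the tray corners are at TL (228,86), TR (333,87), BR (321,257) and BL (234,257). The opener head above it is at (285,172), pointing to the pocket end.

Run:
```python
from h import *
import pickle
L=lambda n:(cv2.imread(f'pics/{n}.png'),)+pickle.load(open(f'pics/{n}.pkl','rb'))
i,s,c=L('w5'); _,s4,c4=L('w4'); ct=cam('top')
P=[onz(c,p,.025) for p in [(228,86),(333,87),(321,257),(234,257)]]
print(np.round(P,4),'len',np.linalg.norm(P[0]-P[3]),np.linalg.norm(P[1]-P[2]),'wid',np.linalg.norm(P[0]-P[1]),np.linalg.norm(P[2]-P[3]))
print('centre',np.mean(P,0),'yaws',[np.degrees(np.arctan2(*(a-b)[[1,0]])) for a,b in ((P[0],P[3]),(P[1],P[2]))])
for n,a,b,t in [('headL',(228,86),(399,88),(142.5,168.5)),('headR',(333,87),(345,174),(176,170)),('tailR',(321,257),(187,96),(171,231))]:
    print(n,tri([ray(c,a),ray(c4,b)]),tri([ray(c,a),ray(c4,b),ray(ct,t)]))
X=onz(c,(285,172),s['tool_pos'][2]+.005);print(np.array(s['tool_rot']).T@(X-s['tool_pos']))
g=i[70:270,215:350];cv2.imwrite('pics/c5.png',cv2.resize(g,None,fx=3,fy=3,interpolation=cv2.INTER_CUBIC))
```

```text
[[0.5239 0.3909 0.025 ]
 [0.5175 0.2922 0.025 ]
 [0.3387 0.3069 0.025 ]
 [0.3443 0.4042 0.025 ]] len 0.18010163007203375 0.17934607435809752 wid 0.09886599769770285 0.09753724466644723
centre [0.43113087 0.34854288 0.025     ] yaws [np.float64(-4.261807686246122), np.float64(-4.689502112692689)]
headL (array([0.52390474, 0.39007971, 0.02381485]), np.float64(0.000953307310299376)) (array([0.52355595, 0.39061971, 0.01585587]), np.float64(0.0033133615608935325))
headR (array([0.51756072, 0.29181688, 0.01210297]), np.float64(0.0014550728791304084)) (array([0.51662688, 0.29272033, 0.01637178]), np.float64(0.0019555210109567915))
tailR (array([0.3469406 , 0.30715609, 0.04060088]), np.float64(0.0012624278463657563)) (array([0.34036805, 0.30423453, 0.02336813]), np.float64(0.0033795727375219922))
[ 0.05220448  0.00109792 -0.00503201]
```

View pics/c5.png

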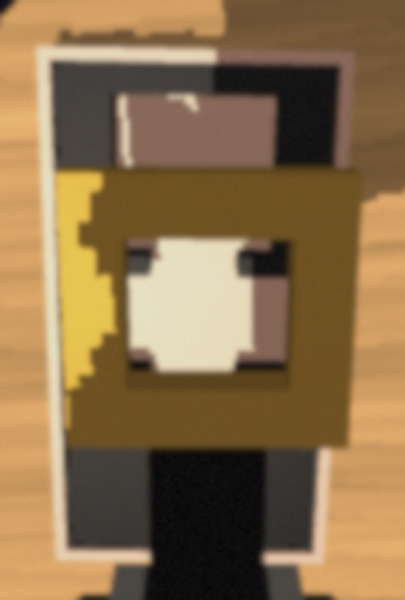

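Run:
```python
from h import *
goto(.4287,.3482,.045,np.radians(-4.4))
```

```text
shift [ -3.1  -3.2 167.8] yaw now -0.056 turn tool z 0.021 or half -3.121 q7 -2.47
```

Request:
{"op": "jog_arm", "data": {"steps": [[[-3,-3,20],[0,0,0.02]],[[0,0,40],[0,0,0]],[[0,0,40],[0,0,0]],[[0,0,40],[0,0,0]],[[0,0,25],[0,0,0]],[[0,0,3],[0,0,0]],[[0,0,0],[0,0,0]]]}}

```text
t: 8.6
tool_pos: [0.4288, 0.349, 0.0451]
tool_rot: [[0.997, -0.076, -0.001], [-0.076, -0.997, -0.001], [-0.001, 0.001, -1.0]]
wrist_force: [0.5, 0.0, -1.6]
width: 0.181
grip_force: 59.0
```

```bash
python3 snap.py w6
python3 - <<'E'
from h import *
goto(.4287,.3482,.012,np.radians(-4.4))
i=cv2.imread('pics/w6.png');cv2.imwrite('pics/c6.png',i[40:340,140:430])
E
```

```text
8.6 [0.4288 0.349  0.0451] 0.18119037723262563
shift [-0.8  1.7 34.3] yaw now -0.077 turn tool z 0.0 or half -3.142 q7 -2.59
```

View pics/c6.png

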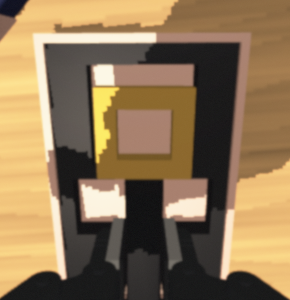

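c6: the head is laterally centred over the pocket (144 against 143.5). I'll check the fore-aft clearance numerically.

Run:
```python
from h import *
import pickle
s,c=pickle.load(open('pics/w6.pkl','rb'));R=np.array(s['tool_rot']);t=lambda X:((R.T@(X-s['tool_pos']))*1000).round(1)
z=s['tool_pos'][2]
print('pocket far L/R',t(onz(c,(232,105),.022)),t(onz(c,(335,105),.022)),'pocket near/well',t(onz(c,(284,219),.022)),'well far edge',t(onz(c,(220,219),.022)),t(onz(c,(346,219),.022)))
print('head far',t(onz(c,(234,126),z+.005)),t(onz(c,(334,126),z+.005)),'head near',t(onz(c,(284,219),z+.005)))
```

```text
pocket far L/R [ 78.5 -24.3  23.1] [78.5 25.3 23.1] pocket near/well [19.6  0.7 23.1] well far edge [ 19.7 -33.8  23.1] [19.6 34.2 23.1]
head far [ 71.4 -19.7  -5.1] [71.4 21.1 -5. ] head near [30.7  0.7 -5. ]
```

Request:
{"op": "jog_arm", "data": {"steps": [[[0,1,12],[0,0,0]],[[0,0,12],[0,0,0]],[[0,0,7],[0,0,0]],[[0,0,3],[0,0,0]],[[0,0,0],[0,0,0]]]}}

```text
t: 9.15
tool_pos: [0.4286, 0.3483, 0.0111]
tool_rot: [[0.997, -0.077, -0.0], [-0.077, -0.997, -0.0], [-0.0, 0.0, -1.0]]
wrist_force: [0.3, 0.9, -0.6]
width: 0.186
grip_force: 59.1
```

Request:
{"op": "jog_arm", "data": {"steps": [[[0,0,0],[0,0,0]],[[0,0,0],[0,0,0]],[[0,0,0],[0,0,0]],[[0,0,-10],[0,0,0]],[[0,0,-40],[0,0,0]],[[0,0,-50],[0,0,0]],[[0,0,-50],[0,0,0]],[[0,0,0],[0,0,0]]], "grip": 0.45}}

```text
t: 9.95
tool_pos: [0.4325, 0.3523, 0.1696]
tool_rot: [[0.997, -0.077, 0.012], [-0.077, -0.997, 0.01], [0.011, -0.011, -1.0]]
wrist_force: [-0.3, 0.2, -0.0]
width: 0.448
grip_force: 0.0
```

```bash
python3 snap.py w7
python3 - <<'E'
from h import *
goto(.464,.161,.24,np.radians(40))
i=cv2.imread('pics/w7.png');cv2.imwrite('pics/c7.png',i[20:350])
E
```

```text
9.95 [0.4325 0.3523 0.1696] 0.4483479472920457
shift [ 48.1 185.9 -74.7] yaw now -0.077 turn tool z -0.775 or half 2.366 q7 -2.53
```

View pics/c7.png

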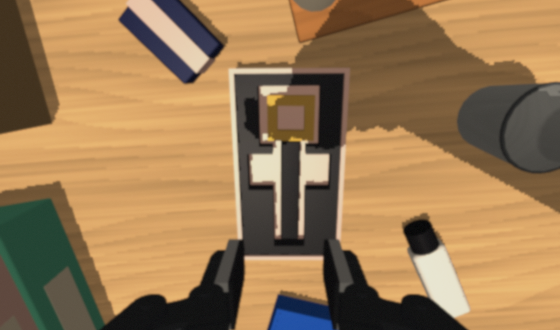

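The opener is seated in its cut-out, head in the pocket at (292,138). Next, the shaker.

Request:
{"op": "jog_arm", "data": {"steps": [[[0,0,-35],[0,0,0]],[[10,37,-10],[0,0,0]],[[10,37,-10],[0,0,0]],[[10,37,-10],[0,0,0]],[[9,37,-10],[0,0,0]],[[9,38,0],[0,0,0]],[[0,0,0],[0,0,-0.14]],[[0,0,0],[0,0,-0.14]]], "grip": 0.8}}

```text
t: 10.8
tool_pos: [0.4617, 0.1571, 0.2354]
tool_rot: [[0.979, 0.204, -0.002], [0.204, -0.979, -0.001], [-0.002, 0.001, -1.0]]
wrist_force: [-0.3, 0.3, -0.4]
width: 0.802
grip_force: 0.0
```

Request:
{"op": "jog_arm", "data": {"steps": [[[0,0,0],[0,0,-0.14]],[[0,0,0],[0,0,-0.14]],[[0,0,0],[0,0,-0.14]],[[0,0,0],[0,0,-0.14]],[[0,0,0],[0,0,-0.14]],[[0,0,0],[0,0,-0.14]],[[0,0,0],[0,0,-0.14]],[[0,0,0],[0,0,-0.14]]]}}

```text
t: 11.6
tool_pos: [0.4614, 0.1588, 0.2352]
tool_rot: [[0.24, 0.971, -0.002], [0.971, -0.24, -0.001], [-0.001, -0.002, -1.0]]
wrist_force: [-0.5, 0.6, 0.4]
width: 0.803
grip_force: 0.0
```

Request:
{"op": "jog_arm", "data": {"steps": [[[0,0,0],[0,0,-0.14]],[[0,0,0],[0,0,-0.1]],[[0,0,0],[0,0,0]],[[0,0,0],[0,0,0]]]}}

```text
t: 12.0
tool_pos: [0.4617, 0.1589, 0.2356]
tool_rot: [[0.01, 1.0, -0.001], [1.0, -0.01, -0.001], [-0.001, -0.001, -1.0]]
wrist_force: [-0.7, -0.2, 0.5]
width: 0.798
grip_force: 0.0
```

```bash
python3 snap.py w8
python3 - <<'E'
from h import *
import pickle
s,c=pickle.load(open('pics/w8.pkl','rb'));i=cv2.imread('pics/w8.png')
goto(.464,.161,.098)
p=proj(c,(.464,.161,.13));print('expect cap at',p, 'r',329*.019/(s['tool_pos'][2]+.143-.13),'riser',proj(c,(.634,.007,.03)))
g=cv2.medianBlur(cv2.cvtColor(i,cv2.COLOR_BGR2GRAY),5)
C=cv2.HoughCircles(g,cv2.HOUGH_GRADIENT,1,8,param1=60,param2=18,minRadius=18,maxRadius=40)
C=C[0][np.hypot(*(C[0][:,:2]-p).T)<40];print(C)
cv2.imwrite('pics/c8.png',i[0:420])
E
```

```text
12.0 [0.4617 0.1589 0.2356] 0.7978051414436483
shift [  2.1   2.3 137.8] yaw now 1.561 
expect cap at [286.80710288 201.26723481] r 25.142987269690863 riser [425.08559221 293.06874469]
[[288.5 199.5  22.7]
 [286.5 181.5  33.8]
 [292.5 175.5  34.9]
 [286.5 166.5  24.6]
 [287.5 190.5  23.6]]
```

Run:
```python
from h import *
g=cv2.cvtColor(cv2.imread('pics/w8.png'),cv2.COLOR_BGR2GRAY)
for r in (192,200,208): print(r,g[r,245:333:2])
for c in (280,288,296): print(c,g[110:250:3,c])
t=cv2.cvtColor(cv2.imread('pics/top0.png'),cv2.COLOR_BGR2GRAY);print(t[166:202,202:236:1])
```

```text
192 [151 148 146 145 142 110  93 113 116 113 110 143 162 163 161 162 161 161
 162 161 160 161 160 160 158 158 159 158 158 157 158 157 143  87  68  69
  70  73  86  90  90  86  83  81]
200 [152 148 143 143 145 150 144 112  87 105 128 154 154 153 154 153 154 156
 157 158 158 159 158 158 158 157 157 156 156 157 156 156 153 125  62  60
  85  86  87  88  88  86  81  79]
208 [152 148 143 144 145 148 147 146 154 156 146 144 150 150 151 152 153 155
 155 156 155 155 154 153 151 152 151 151 151 151 149 147 128  96  88  92
  90  86  87  86  88  85  82  80]
280 [152 152 152 152 153 153 153 152 152 153 152 103  74  65 114 127 130 131
 131 120  82  82  83 146 166 165 164 162 160 160 157 154 155 152 153 133
  86 145 155 155 154 153 153 153 151 152 152]
288 [152 152 152 153 153 153 153 153 153 154 151  80  68  73 124 125 125 127
 125  97  79  77  90 167 164 164 162 159 160 159 159 152 152 155 128  83
  81 120 167 166 165 166 168 167 166 164 133]
296 [158 160 160 160 160 160 162 162 162 164 164 135  66  61 112 122 121 121
 121 112  74  71  72 139 162 162 160 160 158 157 157 155 150 153 133  83
  85 147 157 157 156 154 153 153 135  89  81]
[[102 103  99 ... 109 108 109]
 [103 103 103 ... 108 110 109]
 [109 108 109 ... 106 105 105]
 ...
 [110 111 110 ... 115 114 114]
 [108 110 109 ... 112 111 109]
 [111 111 110 ... 107 107 108]]
```

Run:
```python
from h import *
h=cv2.cvtColor(cv2.imread('pics/w8.png'),cv2.COLOR_BGR2HSV)
for r in (184,192,200,208): print(r,h[r,249:329:2,1])
for c in (272,280,288,296,304): print(c,h[134:245:2,c,1])
```

```text
184 [137 135 118  33  27  29  29  25  27  24  26  27  26  27  25  27  27  27
  27  26  26  24  27  27  26  26  28  26  26  24  22  24  24  23  27  25
  65 130 135 134]
192 [135 135 135 110  29  26  28  28  27  28  27  26  27  26  27  26  26  28
  26  27  28  26  25  28  26  28  28  28  25  27  28  25  22  22  21  48
 125 138 135 136]
200 [137 137 136 134 134 110  36  28  27  27  27  27  26  27  26  27  27  27
  27  28  28  28  27  27  27  25  27  27  25  27  26  26  24  75 124 137
 137 132 137 138]
208 [136 135 133 136 135 134 135 135 129  61  28  26  28  29  26  26  26  27
  26  26  27  27  26  26  26  26  26  25  26  30  47 118 136 133 138 135
 134 138 137 136]
272 [136 135 134 136 134 133 123  61  28  22  23  25  28  26  26  26  28  27
  25  27  28  27  24  27  27  26  27  27  26  26  26  27  27  27  27  26
  25  25  28  27  68 123 134 134 136 135 136 133 134 134 134 135 134 135
 135 136]
280 [136 135 136 135 125  55  30  19  20  26  27  27  25  25  25  25  27  26
  24  24  27  27  26  27  25  27  29  27  27  27  26  26  26  27  26  27
  27  26  26  26  28  26  37 113 135 135 135 136 136 135 135 135 135 135
 136 136]
288 [137 137 136 134 103  31  22  21  24  28  26  25  26  27  27  24  26  26
  25  26  26  25  24  27  26  26  26  26  28  26  26  28  27  26  27  26
  26  26  26  25  26  24  22  63 127 134 136 134 135 135 135 135 135 135
 137 135]
296 [136 136 136 135 133 103  30  20  24  24  26  27  27  27  27  24  23  25
  27  28  24  27  25  25  26  26  28  26  26  28  25  27  27  28  27  27
  26  26  27  28  26  27  40 112 136 135 137 135 135 135 136 137 136 136
 136 137]
304 [136 136 136 135 135 134 134 125  62  24  21  24  28  26  26  26  28  26
  26  25  30  26  20  27  25  27  27  25  27  27  27  27  26  29  29  25
  28  28  28  28  54 122 133 135 136 136 135 134 135 134 134 133 135 136
 134 133]
```

Run:
```python
from h import *
import pickle
s,c=pickle.load(open('pics/w8.pkl','rb'))
X=onz(c,(288,199.5),.13);print(X,tri([ray(c,(288,199.5)),ray(cam('top'),(217.8,181.5)),ray(cam('side'),(218,203))]))
goto(X[0],X[1],.098)
```

```text
[0.46495512 0.16246529 0.13      ] (array([0.46423325, 0.16047918, 0.12450949]), np.float64(0.0007978330761381991))
shift [  3.6   3.2 137.8] yaw now 1.561
```

Request:
{"op": "jog_arm", "data": {"steps": [[[3,3,30],[0,0,0]],[[0,0,40],[0,0,0]],[[0,0,40],[0,0,0]],[[0,0,22],[0,0,0]],[[0,0,6],[0,0,0]],[[0,0,0],[0,0,0]]]}}

```text
t: 12.65
tool_pos: [0.4649, 0.162, 0.0978]
tool_rot: [[0.008, 1.0, -0.002], [1.0, -0.008, -0.0], [-0.0, -0.001, -1.0]]
wrist_force: [0.9, -1.1, 0.1]
width: 0.803
grip_force: 0.0
```

Request:
{"op": "jog_arm", "data": {"steps": [[[0,0,0],[0,0,0]],[[0,0,0],[0,0,0]],[[0,0,0],[0,0,0]],[[0,0,0],[0,0,0]],[[0,0,0],[0,0,0]],[[0,0,0],[0,0,0]]], "grip": 0}}

```text
t: 13.25
tool_pos: [0.4664, 0.1627, 0.1001]
tool_rot: [[0.008, 1.0, 0.003], [1.0, -0.008, 0.001], [0.001, 0.003, -1.0]]
wrist_force: [-0.8, 0.1, 6.7]
width: 0.432
grip_force: 59.8
```

Request:
{"op": "jog_arm", "data": {"steps": [[[0,0,-5],[0,0,0]],[[0,0,-20],[0,0,0]],[[0,0,-30],[0,0,0]],[[0,0,-25],[0,0,0]],[[0,0,0],[0,0,0]]]}}

```text
t: 13.75
tool_pos: [0.4677, 0.1632, 0.1818]
tool_rot: [[0.008, 1.0, 0.007], [1.0, -0.008, 0.002], [0.002, 0.007, -1.0]]
wrist_force: [1.3, 0.6, -2.2]
width: 0.425
grip_force: 60.7
```

```bash
python3 snap.py w9
python3 - <<'E'
from h import *
import pickle
s,c=pickle.load(open('pics/w9.pkl','rb'));i9=cv2.imread('pics/w9.png')
print(s['wrist_force'],s['grip_force'])
def riser(n):
    s,c=pickle.load(open(f'pics/{n}.pkl','rb'));im=cv2.imread(f'pics/{n}.png')
    p=proj(c,(.634,.007,.03));b=blob(im,(0,90,10),(14,255,95),p,75);e=cv2.fitEllipse(b[2])
    return p,e,c
for n in ('w2','w3','w9'):
    p,e,c=riser(n);print(n,p.round(),np.round(e[0],1),np.round(e[1],1),onz(c,e[0],.03).round(4))
a,b=riser('w2'),riser('w3');print(tri([ray(a[2],a[1][0]),ray(b[2],b[1][0])]))
t=cv2.imread('pics/top0.png');b=blob(t,(0,60,10),(14,255,90),(276,128),22);e=cv2.fitEllipse(b[2]);print(e,onz(cam('top'),e[0],.03))
goto(.634,.007,.18)
E
```

```text
13.75 [0.4677 0.1632 0.1818] 0.4247032966007153
[ 1.3113355   0.56800466 -2.21924775] 60.67749923095107
w2 [448. 213.] [448.  209.5] [75.2 83.7] [0.6318 0.0105 0.03  ]
w3 [469. 256.] [466.4 253. ] [ 87.6 101.2] [0.6304 0.0086 0.03  ]
w9 [437. 325.] [440.4 308.8] [59.9 91. ] [0.6344 0.0281 0.03  ]
(array([0.63177171, 0.00936395, 0.02902068]), np.float64(0.0011437849850631683))
((275.7344665527344, 128.204833984375), (30.413860321044922, 31.037967681884766), 168.123291015625) [0.63489751 0.00758665 0.03      ]
shift [-154.1  169.     0.3] yaw now 1.563
```

Candidate riser centres from four views agree at about (0.635,0.0075); the near side visible in w2 and w3 biases those two. I'll hold the camera straight over the riser to confirm.

Request:
{"op": "jog_arm", "data": {"steps": [[[-30,21,-10],[0,0,0]],[[-35,24,-10],[0,0,0]],[[-35,24,0],[0,0,0]],[[-35,24,0],[0,0,0]],[[-35,24,0],[0,0,0]],[[-35,24,0],[0,0,0]],[[-35,25,0],[0,0,0]],[[0,0,0],[0,0,0]]]}}

```text
t: 14.6
tool_pos: [0.6303, -0.088, 0.1955]
tool_rot: [[0.018, 1.0, -0.002], [1.0, -0.018, -0.005], [-0.005, -0.002, -1.0]]
wrist_force: [0.4, -0.7, -2.7]
width: 0.425
grip_force: 61.2
```

Request:
{"op": "jog_arm", "data": {"steps": [[[0,0,0],[0,0,0]],[[0,0,0],[0,0,0]],[[0,0,0],[0,0,0]]]}}

```text
t: 14.9
tool_pos: [0.6286, -0.0774, 0.1976]
tool_rot: [[0.005, 1.0, -0.001], [1.0, -0.005, 0.001], [0.001, -0.001, -1.0]]
wrist_force: [-0.7, 0.5, -2.4]
width: 0.43
grip_force: 61.2
```

```bash
python3 snap.py w10
python3 - <<'E'
from h import *
import pickle
s,c=pickle.load(open('pics/w10.pkl','rb'));im=cv2.imread('pics/w10.png')
p=proj(c,(.634,.007,.03));b=blob(im,(0,90,5),(14,255,110),p,70);e=cv2.fitEllipse(b[2])
print(p,e,onz(c,e[0],.03).round(4),'dia',np.mean(e[1])*np.linalg.norm(onz(c,e[0],.03)-c[1][:3,3])/329)
# shaker in hand: body silhouette
h=cv2.cvtColor(im,cv2.COLOR_BGR2HSV);m=cv2.inRange(h,np.array((0,0,30)),np.array((180,60,200)))
for r in (150,160,170,180,190,200): 
    w=np.where(m[r,200:370])[0]+200;print(r,w.min() if len(w) else None,w.max() if len(w) else None,len(w))
goto(.634,.007,.135)
E
```

```text
14.9 [ 0.6286 -0.0774  0.1976] 0.42999072609162103
[289.56093854  91.7339987 ] ((297.0079650878906, 92.73955535888672), (95.02628326416016, 97.8354721069336), 41.65406036376953) [0.6406 0.0061 0.03  ] dia 0.09105461229079241
150 None None 0
160 None None 0
170 None None 0
180 262 303 42
190 252 312 61
200 247 318 72
shift [84.6  4.8 63. ] yaw now 1.565
```

Run:
```python
from h import *
import pickle
im=cv2.imread('pics/w10.png')
cv2.imwrite('pics/c10.png',cv2.resize(im[0:260,180:420],None,fx=2,fy=2))
```

```text
(no output)
```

View pics/c10.png

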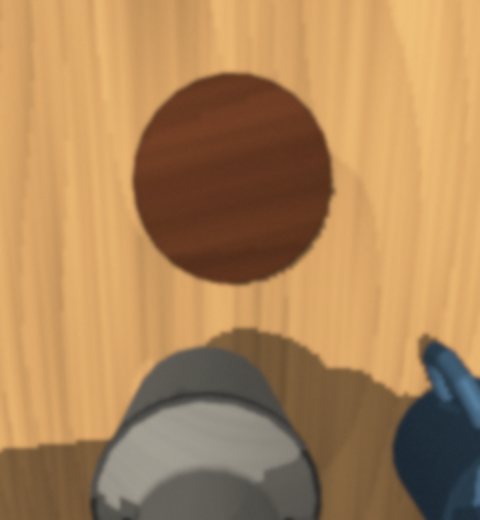

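w10 shows the riser as a clear disc: full-image columns 247–346, rows 36–142. The shaker hangs centred at column 284. So the riser centre is at about column 296.5.

Run:
```python
from h import *
import pickle
s,c=pickle.load(open('pics/w10.pkl','rb'))
P=[onz(c,p,.03) for p in [(298,36),(298,142),(247,88),(346,88)]];print(np.round(P,4),np.linalg.norm(P[0]-P[1]),np.linalg.norm(P[2]-P[3]))
y=(P[0][1]+P[1][1])/2;x=(P[2][0]+P[3][0])/2;print(x,y)
goto(x,y,.131)
```

```text
[[ 0.6411  0.0514  0.03  ]
 [ 0.6419 -0.0374  0.03  ]
 [ 0.5963  0.0103  0.03  ]
 [ 0.684   0.0098  0.03  ]] 0.08882433504042185 0.08773518716409535
0.6401382728998315 0.007038335949316195
shift [84.6 11.  67. ] yaw now 1.565
```

Request:
{"op": "jog_arm", "data": {"steps": [[[25,3,0],[0,0,0]],[[30,4,0],[0,0,0]],[[20,4,0],[0,0,0]],[[9,0,15],[0,0,0]],[[0,0,20],[0,0,0]],[[0,0,18],[0,0,0]],[[0,0,0],[0,0,0]],[[0,0,0],[0,0,0]]]}}

```text
t: 15.75
tool_pos: [0.6404, 0.0041, 0.1447]
tool_rot: [[0.008, 1.0, -0.001], [1.0, -0.008, -0.001], [-0.001, -0.001, -1.0]]
wrist_force: [-0.1, -0.1, -2.0]
width: 0.428
grip_force: 61.2
```

```bash
python3 -c "
from h import *
goto(.640,.007,.131)"
```

```text
shift [ 2.9 -0.4 13.7] yaw now 1.562
```

Request:
{"op": "jog_arm", "data": {"steps": [[[3,0,6],[0,0,0]],[[0,0,4],[0,0,0]],[[0,0,3],[0,0,0]],[[0,0,1],[0,0,0]],[[0,0,0],[0,0,0]],[[0,0,0],[0,0,0]]]}}

```text
t: 16.35
tool_pos: [0.6412, 0.0076, 0.1315]
tool_rot: [[0.008, 1.0, 0.0], [1.0, -0.008, -0.0], [-0.0, 0.0, -1.0]]
wrist_force: [0.8, 0.3, -3.0]
width: 0.427
grip_force: 61.2
```

Request:
{"op": "jog_arm", "data": {"steps": [[[0,0,1],[0,0,0]],[[0,0,1],[0,0,0]],[[0,0,0],[0,0,0]]]}}

```text
t: 16.65
tool_pos: [0.6414, 0.0077, 0.1302]
tool_rot: [[0.008, 1.0, 0.001], [1.0, -0.008, -0.0], [-0.0, 0.001, -1.0]]
wrist_force: [-1.3, 0.3, 3.4]
width: 0.427
grip_force: 61.8
```

Request:
{"op": "jog_arm", "data": {"steps": [[[0,0,0],[0,0,0]],[[0,0,0],[0,0,0]],[[0,0,0],[0,0,0]],[[0,0,0],[0,0,0]]], "grip": 0.75}}

```text
t: 17.05
tool_pos: [0.6411, 0.0077, 0.1292]
tool_rot: [[0.008, 1.0, 0.0], [1.0, -0.008, -0.0], [-0.0, 0.0, -1.0]]
wrist_force: [0.1, 0.2, 0.2]
width: 0.748
grip_force: 0.0
```

Request:
{"op": "jog_arm", "data": {"steps": [[[0,0,-10],[0,0,0]],[[0,0,-30],[0,0,0]],[[0,0,-45],[0,0,0]],[[0,0,-45],[0,0,0]],[[-5,0,0],[0,0,0]],[[0,0,0],[0,0,0]]]}}

```text
t: 17.65
tool_pos: [0.6419, 0.0019, 0.2615]
tool_rot: [[0.009, 1.0, 0.004], [1.0, -0.009, -0.001], [-0.001, 0.004, -1.0]]
wrist_force: [0.3, -0.7, -0.6]
width: 0.749
grip_force: 0.0
```

```bash
python3 snap.py w11
python3 - <<'E'
from h import *
import pickle
s,c=pickle.load(open('pics/w11.pkl','rb'));im=cv2.imread('pics/w11.png')
h=cv2.cvtColor(im,cv2.COLOR_BGR2HSV);m=cv2.inRange(h,np.array((0,0,20)),np.array((180,75,255)))
k=np.zeros_like(m);p=proj(c,(.641,.0076,.16));cv2.circle(k,tuple(int(v) for v in p),60,255,-1)
cs,_=cv2.findContours(m&k,cv2.RETR_EXTERNAL,cv2.CHAIN_APPROX_NONE);b=max(cs,key=cv2.contourArea)
print('cap expect',p.round(),'steel box',cv2.boundingRect(b))
r=blob(im,(0,90,5),(14,255,110),proj(c,(.64,.007,.03)),75);print('riser box',cv2.boundingRect(r[2]),'expect',proj(c,(.64,.007,.03)), [proj(c,(.64+a,.007,.03)).round() for a in (-.045,.045)])
goto(.38,-.29,.30,np.radians(90))
E
```

```text
17.65 [0.6419 0.0019 0.2615] 0.7487956339665488
cap expect [282. 199.] steel box (247, 141, 69, 80)
riser box (243, 123, 77, 55) expect [281.22015774 164.36466958] [array([242., 165.]), array([320., 164.])]
shift [-294.5 -258.3  -40.4] yaw now 1.562 turn tool z -0.009 or half 3.133 q7 -0.16
```

The shaker is centred on the riser: steel columns 247–316 and riser columns 243–320 are both centred at 281.5. Next, the rose jar.

Request:
{"op": "jog_arm", "data": {"steps": [[[-35,-28,0],[0,0,0]],[[-35,-28,0],[0,0,0]],[[-35,-28,0],[0,0,0]],[[-35,-28,0],[0,0,0]],[[-35,-28,0],[0,0,0]],[[-35,-28,0],[0,0,0]],[[-35,-28,0],[0,0,0]],[[-35,-28,0],[0,0,0]]], "grip": 1}}

```text
t: 18.5
tool_pos: [0.4125, -0.276, 0.2577]
tool_rot: [[0.008, 1.0, -0.003], [1.0, -0.008, 0.002], [0.002, -0.003, -1.0]]
wrist_force: [0.8, -0.7, 0.2]
width: 0.999
grip_force: 0.0
```

Request:
{"op": "jog_arm", "data": {"steps": [[[-35,-28,0],[0,0,0]],[[-35,-28,10],[0,0,0]],[[0,0,10],[0,0,0]],[[0,0,0],[0,0,0]],[[0,0,0],[0,0,0]]]}}

```text
t: 19.0
tool_pos: [0.3587, -0.3435, 0.2383]
tool_rot: [[0.006, 1.0, -0.001], [1.0, -0.006, 0.002], [0.002, -0.001, -1.0]]
wrist_force: [0.4, -0.0, -0.2]
width: 1.001
grip_force: 0.0
```

```bash
python3 snap.py w12
python3 - <<'E'
from h import *
import pickle
L=lambda n:(cv2.imread(f'pics/{n}.png'),)+pickle.load(open(f'pics/{n}.pkl','rb'))
R=((165,80,60),(8,255,255))
i,s,c=L('w12');p=proj(c,(.363,-.351,.08));b=blob(i,*R,p,35)
i1,s1,c1=L('w1');b1=blob(i1,*R,(275,232),28)
e=cv2.fitEllipse(b[2]);e1=cv2.fitEllipse(b1[2]);print(p,e,e1)
print(tri([ray(c,e[0]),ray(c1,e1[0])]),onz(c,e[0],.08))
X=onz(c,e[0],.08);goto(X[0],X[1],.048)
# carton & crate
p=proj(c,(.482,-.345,.037));print('carton expected',p)
g=blob(i,(65,60,20),(95,255,255),p,70);print('green',g[1])
g1=blob(i1,(65,60,20),(95,255,255),(308,136),50);print('green w1',g1[1])
E
```

```text
19.0 [ 0.3587 -0.3435  0.2383] 1.0008698343288147
[288.49353043 193.82022895] ((289.7735290527344, 193.4836883544922), (44.742820739746094, 46.37403869628906), 86.78350830078125) ((274.65716552734375, 233.61672973632812), (31.221332550048828, 34.04657745361328), 92.99739074707031)
(array([ 0.36437149, -0.35119809,  0.07725272]), np.float64(0.0003123815457738187)) [ 0.36422167 -0.35067189  0.08      ]
shift [ -7.3   5.1 190.9] yaw now 1.566 
carton expected [399.13311806 176.1106573 ]
green ((376.3673095703125, 178.00885009765625), (53.68083190917969, 30.53221893310547), 86.18592071533203)
green w1 ((311.30615234375, 117.33988189697266), (42.72330856323242, 22.11118507385254), 12.994616508483887)
```

Request:
{"op": "jog_arm", "data": {"steps": [[[-7,5,20],[0,0,0]],[[0,0,40],[0,0,0]],[[0,0,40],[0,0,0]],[[0,0,40],[0,0,0]],[[0,0,35],[0,0,0]],[[0,0,15],[0,0,0]],[[0,0,4],[0,0,0]],[[0,0,0],[0,0,0]]]}}

```text
t: 19.85
tool_pos: [0.3642, -0.3514, 0.0454]
tool_rot: [[0.006, 1.0, 0.0], [1.0, -0.006, 0.0], [0.0, 0.0, -1.0]]
wrist_force: [1.0, 0.4, 0.8]
width: 1.005
grip_force: 0.0
```

Request:
{"op": "jog_arm", "data": {"steps": [[[0,0,0],[0,0,0]],[[0,0,0],[0,0,0]],[[0,0,0],[0,0,0]],[[0,0,0],[0,0,0]],[[0,0,0],[0,0,0]],[[0,0,0],[0,0,0]]], "grip": 0}}

```text
t: 20.45
tool_pos: [0.3645, -0.3529, 0.047]
tool_rot: [[0.008, 1.0, 0.003], [1.0, -0.008, -0.002], [-0.002, 0.003, -1.0]]
wrist_force: [0.5, 0.0, 6.5]
width: 0.637
grip_force: 62.8
```

Request:
{"op": "jog_arm", "data": {"steps": [[[0,0,-5],[0,0,0]],[[0,0,-25],[0,0,0]],[[0,0,-40],[0,0,0]],[[0,0,-40],[0,0,0]],[[0,0,-40],[0,0,0]],[[0,0,0],[0,0,0]]]}}

```text
t: 21.05
tool_pos: [0.366, -0.3547, 0.2012]
tool_rot: [[0.008, 1.0, 0.009], [1.0, -0.008, -0.008], [-0.008, 0.009, -1.0]]
wrist_force: [0.1, -0.4, -2.5]
width: 0.636
grip_force: 64.6
```

```bash
python3 -c "
from h import *
goto(.5945,.165,.20,np.radians(101))"
```

```text
shift [521.6 224.2  -0.7] yaw now 1.562 turn tool z -0.2 or half 2.941 q7 0.68
```

Request:
{"op": "jog_arm", "data": {"steps": [[[30,15,-20],[0,0,0]],[[38,17,-20],[0,0,0]],[[38,17,0],[0,0,0]],[[38,17,0],[0,0,0]],[[38,17,0],[0,0,0]],[[38,17,0],[0,0,0]],[[38,17,0],[0,0,0]],[[38,17,0],[0,0,0]]]}}

```text
t: 21.85
tool_pos: [0.4988, -0.0557, 0.234]
tool_rot: [[0.008, 1.0, -0.002], [1.0, -0.008, -0.0], [-0.0, -0.002, -1.0]]
wrist_force: [-0.1, 0.1, -1.5]
width: 0.641
grip_force: 64.4
```

Request:
{"op": "jog_arm", "data": {"steps": [[[38,17,0],[0,0,-0.05]],[[38,17,0],[0,0,-0.05]],[[38,17,0],[0,0,-0.05]],[[38,18,0],[0,0,-0.05]],[[35,18,0],[0,0,0]],[[18,10,0],[0,0,0]],[[0,0,0],[0,0,0]],[[0,0,0],[0,0,0]]]}}

```text
t: 22.65
tool_pos: [0.5745, 0.1558, 0.2338]
tool_rot: [[-0.192, 0.981, -0.003], [0.981, 0.192, -0.002], [-0.001, -0.003, -1.0]]
wrist_force: [-0.4, -1.1, -2.9]
width: 0.639
grip_force: 64.5
```

Request:
{"op": "jog_arm", "data": {"steps": [[[0,0,0],[0,0,0]],[[0,0,0],[0,0,0]]]}}

```text
t: 22.85
tool_pos: [0.5753, 0.1544, 0.2349]
tool_rot: [[-0.188, 0.982, -0.001], [0.982, 0.188, -0.001], [-0.001, -0.001, -1.0]]
wrist_force: [1.0, -0.0, -2.3]
width: 0.636
grip_force: 64.5
```

```bash
python3 snap.py w13
python3 - <<'E'
from h import *
import pickle
L=lambda n:(cv2.imread(f'pics/{n}.png'),)+pickle.load(open(f'pics/{n}.pkl','rb'))
i,s,c=L('w13');print(s['wrist_force'],np.round(s['tool_rot'][:2],3))
hs=cv2.cvtColor(i,cv2.COLOR_BGR2HSV)
for X in ((.581,.315,.072),(.608,.175,.072)):
    p=proj(c,X);print('expect',p.round(1),hs[int(p[1]),int(p[0])+6],'r',329*.022/.26)
g=cv2.medianBlur(cv2.cvtColor(i,cv2.COLOR_BGR2GRAY),3)
C=cv2.HoughCircles(g,cv2.HOUGH_GRADIENT,1,15,param1=80,param2=18,minRadius=20,maxRadius=36)
print(C)
b=blob(i,(3,140,40),(13,255,200),proj(c,(.5945,.245,.012)),120);print('board',b[1])
cv2.imwrite('pics/c13.png',i)
E
```

```text
22.85 [0.5753 0.1544 0.2349] 0.6357209301575913
[ 1.04438222 -0.03593127 -2.33792352] [[-0.188  0.982 -0.001]
 [ 0.982  0.188 -0.001]]
expect [328.7  -3.9] [30 14 18] r 27.838461538461537
expect [322.1 170.2] [ 23  57 182] r 27.838461538461537
[[[325.5 169.5  22.1]
  [499.5 116.5  28.6]
  [ 42.5 285.5  34.3]
  [471.5 248.5  28.5]
  [ 29.5 272.5  27.3]
  [446.5 229.5  27.5]
  [332.5  24.5  22.8]]]
board ((324.5, 88.5), (177.0, 79.0), 90.0)
```

View pics/c13.png

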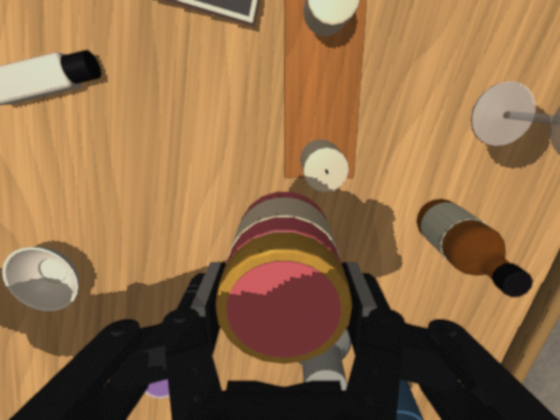

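w13: the near candle top is at (326,169) and the far candle top is cut by the frame at about (332,5). The board's left edge is at column 285, its near end at row 177, and its right edge runs from (366,0) to (354,178). The rose jar is held upright.

Run:
```python
from h import *
import pickle
L=lambda n:(cv2.imread(f'pics/{n}.png'),)+pickle.load(open(f'pics/{n}.pkl','rb'))
i,s,c=L('w13')
hs=cv2.cvtColor(i,cv2.COLOR_BGR2HSV)
m=cv2.inRange(hs,np.array((3,165,30)),np.array((12,255,200)))
lp,rp=[],[]
for r in range(40,125,5):
    w=np.where(m[r,260:390])[0]+260;lp.append((w.min(),r));rp.append((w.max(),r))
print(lp[::5],rp[::5]); W=[onz(c,p,.012) for p in lp];V=[onz(c,p,.012) for p in rp]
med=np.median([np.linalg.norm(a-b) for a,b in zip(W,V)]);print('width',med)
q=[cv2.fitLine(np.float32([p[:2] for p in A]),cv2.DIST_HUBER,0,.01,.01).ravel() for A in (W,V)]
an=[np.arctan2(v[1],v[0])%np.pi for v in q];print('axis deg',np.degrees(an))
a=np.mean(an);d=np.array([np.cos(a),np.sin(a)]);n=np.array([-d[1],d[0]])
off=np.mean([q[0][2:]@n,q[1][2:]@n])
# cream candle top
t=cv2.inRange(hs,np.array((18,20,120)),np.array((45,110,255)));k=np.zeros_like(t);cv2.circle(k,(326,169),30,255,-1)
cs,_=cv2.findContours(t&k,cv2.RETR_EXTERNAL,cv2.CHAIN_APPROX_NONE);e=cv2.fitEllipse(max(cs,key=cv2.contourArea));print('candle',e)
R=onz(c,e[0],.072)[:2];Rh=onz(c,(325.5,169.5),.072)[:2]
ends=[onz(c,p,.012)[:2] for p in ((285,177),(354,178))];print('near end corners',ends)
al_c=R@d+.072; al_e=np.mean([x@d for x in ends])+.095
print('candle R',R,Rh,'lateral candle',R@n,'board',off,'along candle',al_c,'end',al_e)
M=d*(al_c+al_e)/2+n*(R@n+off)/2;print('mid',M)
ct=cam('top')
for px in ((164.5,143),(215.5,133.5)): print(onz(ct,px,.072))
goto(*M,.2,a)
```

```text
Traceback (most recent call last):
ValueError: zero-size array to reduction operation minimum which has no identity
```

```bash
cat > bd.py <<'E'
import sys
from h import *
import pickle
L=lambda n:(cv2.imread(f'pics/{n}.png'),)+pickle.load(open(f'pics/{n}.pkl','rb'))
i,s,c=L('w13')
hs=cv2.cvtColor(i,cv2.COLOR_BGR2HSV);print(hs[80,[270,300,340,375]].tolist())
m=cv2.inRange(hs,np.array((3,140,30)),np.array((13,255,230)))
lp,rp=[],[]
for r in range(45,125,5):
    w=np.where(m[r,260:390])[0]+260
    if len(w)>40: lp.append((w.min(),r));rp.append((w.max()+1,r))
print(lp[::5],rp[::5]); W=[onz(c,p,.012) for p in lp];V=[onz(c,p,.012) for p in rp]
print('width',np.median([np.linalg.norm(a-b) for a,b in zip(W,V)]))
q=[cv2.fitLine(np.float32([p[:2] for p in A]),cv2.DIST_HUBER,0,.01,.01).ravel() for A in (W,V)]
an=[np.arctan2(v[1],v[0])%np.pi for v in q];print('axis deg',np.degrees(an))
a=np.mean(an);d=np.array([np.cos(a),np.sin(a)]);n=np.array([-d[1],d[0]])
off=np.mean([q[0][2:]@n,q[1][2:]@n])
t=cv2.inRange(hs,np.array((18,20,150)),np.array((45,110,255)));k=np.zeros_like(t);cv2.circle(k,(326,169),30,255,-1)
cs,_=cv2.findContours(t&k,cv2.RETR_EXTERNAL,cv2.CHAIN_APPROX_NONE);e=cv2.fitEllipse(max(cs,key=cv2.contourArea));print('candle',e)
R=onz(c,e[0],.072)[:2];Rh=onz(c,(325.5,169.5),.072)[:2]
ends=[onz(c,p,.012)[:2] for p in ((285,177),(354,178))];print('near end corners',ends)
al_c=R@d+.072; al_e=np.mean([x@d for x in ends])+.095
print('candle R',R,Rh,'lateral candle',R@n,'board',off,'along candle',al_c,'end',al_e)
M=d*(al_c+al_e)/2+n*(R@n+off)/2;print('mid',M)
ct=cam('top')
for px in ((164.5,143),(215.5,133.5)): print(onz(ct,px,.072))
goto(*M,.2,a)
E
python3 bd.py
```

```text
[[16, 135, 179], [14, 175, 168], [13, 173, 168], [16, 134, 183]]
[(np.int64(286), 45), (np.int64(285), 70), (np.int64(285), 95), (np.int64(285), 120)] [(np.int64(362), 45), (np.int64(360), 70), (np.int64(359), 95), (np.int64(357), 120)]
width 0.07573675829229805
axis deg [ 99.40433 100.44581]
candle ((326.3746337890625, 167.06448364257812), (38.24538040161133, 44.36958694458008), 116.08100128173828)
near end corners [array([0.57790014, 0.14702693]), array([0.65537095, 0.16068471])]
candle R [0.61128815 0.17867456] [0.61101556 0.17623976] lateral candle -0.6329359806412294 board -0.631541 along candle 0.14263877515958195 end 0.14026979268784506
mid [0.59839532 0.24831002]
[0.58077972 0.31540762 0.072     ]
[0.6077454  0.17484286 0.072     ]
shift [87.6 40.3 35. ] yaw now 1.761 turn tool z 0.017 or half -3.125 q7 -0.26
```

Request:
{"op": "jog_arm", "data": {"steps": [[[30,13,0],[0,0,0.005]],[[30,13,0],[0,0,0]],[[20,10,0],[0,0,0]],[[6,4,15],[0,0,0]],[[0,0,35],[0,0,0]],[[0,0,35],[0,0,0]],[[0,0,0],[0,0,0]],[[0,0,0],[0,0,0]]]}}

```text
t: 23.7
tool_pos: [0.5984, 0.2465, 0.1496]
tool_rot: [[-0.184, 0.983, -0.002], [0.983, 0.184, -0.002], [-0.001, -0.002, -1.0]]
wrist_force: [-0.0, 0.2, -2.7]
width: 0.637
grip_force: 64.6
```

```bash
python3 snap.py w14
python3 - <<'E'
from h import *
import pickle
L=lambda n:(cv2.imread(f'pics/{n}.png'),)+pickle.load(open(f'pics/{n}.pkl','rb'))
i,s,c=L('w14');hs=cv2.cvtColor(i,cv2.COLOR_BGR2HSV)
t=cv2.inRange(hs,np.array((18,20,120)),np.array((45,110,255)));p=proj(c,(.585,.318,.072));k=np.zeros_like(t);cv2.circle(k,tuple(int(v) for v in p),50,255,-1)
cs,_=cv2.findContours(t&k,cv2.RETR_EXTERNAL,cv2.CHAIN_APPROX_NONE);b=max(cs,key=cv2.contourArea);e=cv2.fitEllipse(b);print('L candle exp',p,e,cv2.boundingRect(b),onz(c,e[0],.072))
goto(.598,.247,.060,np.radians(100))
E
```

```text
23.7 [0.5984 0.2465 0.1496] 0.6372510940357505
L candle exp [284.10881089 110.76775985] ((283.351318359375, 110.2915267944336), (64.50768280029297, 67.29549407958984), 172.18145751953125) (251, 76, 66, 69) [0.5844675 0.3181996 0.072    ]
shift [-0.3 -1.8 91.4] yaw now 1.757 turn tool z 0.011 or half -3.13 q7 -0.44
```

Left candle at (0.5845,0.3182) and right at (0.611,0.1775) are 143 apart (144 expected). The midpoint is (0.598,0.248). Lowering.

Request:
{"op": "jog_arm", "data": {"steps": [[[1,0,25],[0,0,0.01]],[[0,0,30],[0,0,0]],[[0,0,20],[0,0,0]],[[0,0,10],[0,0,0]],[[0,0,2],[0,0,0]],[[0,0,0],[0,0,0]],[[0,0,0],[0,0,0]]]}}

```text
t: 24.45
tool_pos: [0.5998, 0.2499, 0.0652]
tool_rot: [[-0.176, 0.984, 0.003], [0.984, 0.176, 0.001], [0.001, 0.003, -1.0]]
wrist_force: [-0.8, -0.7, -2.0]
width: 0.64
grip_force: 64.6
```

Request:
{"op": "jog_arm", "data": {"steps": [[[0,0,1],[0,0,0]],[[0,0,0],[0,0,0]],[[0,0,0],[0,0,0]]]}}

```text
t: 24.75
tool_pos: [0.5986, 0.2493, 0.0626]
tool_rot: [[-0.176, 0.984, 0.001], [0.984, 0.176, 0.0], [-0.0, 0.001, -1.0]]
wrist_force: [0.3, 0.0, -3.0]
width: 0.635
grip_force: 64.6
```

Request:
{"op": "jog_arm", "data": {"steps": [[[-1,0,1],[0,0,0]],[[0,0,1],[0,0,0]],[[0,0,0],[0,0,0]],[[0,0,0],[0,0,0]]]}}

```text
t: 25.15
tool_pos: [0.5985, 0.2483, 0.0601]
tool_rot: [[-0.176, 0.984, -0.0], [0.984, 0.176, -0.0], [-0.0, -0.0, -1.0]]
wrist_force: [0.3, -1.2, -2.8]
width: 0.639
grip_force: 64.6
```

Request:
{"op": "jog_arm", "data": {"steps": [[[0,0,1],[0,0,0]],[[0,0,0],[0,0,0]],[[0,0,0],[0,0,0]]]}}

```text
t: 25.45
tool_pos: [0.5986, 0.2483, 0.0592]
tool_rot: [[-0.176, 0.984, -0.0], [0.984, 0.176, -0.0], [-0.0, -0.0, -1.0]]
wrist_force: [0.2, -0.3, -2.9]
width: 0.639
grip_force: 64.6
```

Request:
{"op": "jog_arm", "data": {"steps": [[[0,0,1],[0,0,0]],[[0,0,1],[0,0,0]],[[0,0,0],[0,0,0]],[[0,0,0],[0,0,0]]]}}

```text
t: 25.85
tool_pos: [0.5987, 0.2484, 0.059]
tool_rot: [[-0.176, 0.984, 0.0], [0.984, 0.176, -0.0], [-0.0, 0.0, -1.0]]
wrist_force: [-2.2, -0.5, 7.1]
width: 0.638
grip_force: 66.0
```

Request:
{"op": "jog_arm", "data": {"steps": [[[0,0,1],[0,0,0]],[[0,0,0],[0,0,0]],[[0,0,0],[0,0,0]]]}}

```text
t: 26.15
tool_pos: [0.5987, 0.2485, 0.059]
tool_rot: [[-0.176, 0.984, 0.0], [0.984, 0.176, -0.001], [-0.001, 0.0, -1.0]]
wrist_force: [-5.1, -2.1, 12.4]
width: 0.639
grip_force: 66.5
```

Request:
{"op": "jog_arm", "data": {"steps": [[[0,0,-1],[0,0,0]],[[0,0,0],[0,0,0]],[[0,0,0],[0,0,0]],[[0,0,0],[0,0,0]]], "grip": 0.85}}

```text
t: 26.55
tool_pos: [0.5986, 0.2483, 0.057]
tool_rot: [[-0.176, 0.984, -0.0], [0.984, 0.176, -0.0], [-0.0, -0.0, -1.0]]
wrist_force: [-0.3, -0.2, 0.8]
width: 0.852
grip_force: 0.0
```

Request:
{"op": "jog_arm", "data": {"steps": [[[0,0,-10],[0,0,0]],[[0,0,-30],[0,0,0]],[[0,0,-45],[0,0,0]],[[0,0,-45],[0,0,0]],[[0,0,-40],[0,0,0]],[[0,0,0],[0,0,0]]]}}

```text
t: 27.15
tool_pos: [0.6021, 0.2506, 0.2354]
tool_rot: [[-0.176, 0.984, 0.013], [0.984, 0.176, 0.006], [0.003, 0.013, -1.0]]
wrist_force: [0.8, 0.4, 1.0]
width: 0.847
grip_force: 0.0
```

```bash
python3 snap.py w15
python3 - <<'E'
from h import *
import pickle
L=lambda n:(cv2.imread(f'pics/{n}.png'),)+pickle.load(open(f'pics/{n}.pkl','rb'))
i,s,c=L('w15');p=proj(c,(.598,.248,.09));b=blob(i,(165,80,60),(8,255,255),p,35);e=cv2.fitEllipse(b[2]);print(p,e,onz(c,e[0],.09))
goto(.482,-.345,.26,np.radians(90))
E
```

```text
27.15 [0.6021 0.2506 0.2354] 0.8472479543101792
[276.81271296 192.37161754] ((277.3941650390625, 190.42715454101562), (47.35240936279297, 49.20698928833008), 93.63265991210938) [0.59820909 0.24990924 0.09      ]
shift [-564.4 -221.1  -30.9] yaw now 1.748 turn tool z 0.177 or half -2.965 q7 -0.42
```

Rose jar stands at (0.598,0.250), about 2 mm from midway. Next, the carton.

Request:
{"op": "jog_arm", "data": {"steps": [[[-30,-12,-15],[0,0,0]],[[-41,-16,-10],[0,0,0]],[[-41,-16,0],[0,0,0]],[[-41,-16,0],[0,0,0]],[[-41,-16,0],[0,0,0]],[[-41,-16,0],[0,0,0]],[[-41,-16,0],[0,0,0]],[[-41,-16,0],[0,0,0]]]}}

```text
t: 28.0
tool_pos: [0.5309, -0.0873, 0.2512]
tool_rot: [[-0.176, 0.984, -0.002], [0.984, 0.176, 0.0], [0.0, -0.002, -1.0]]
wrist_force: [-0.1, -0.7, 0.1]
width: 0.851
grip_force: 0.0
```

Request:
{"op": "jog_arm", "data": {"steps": [[[-41,-16,0],[0,0,0]],[[-41,-16,0],[0,0,0]],[[-41,-16,0],[0,0,0]],[[-41,-16,0],[0,0,0]],[[-41,-16,0],[0,0,0]],[[-41,-17,0],[0,0,0]],[[0,0,0],[0,0,0.15]],[[0,0,0],[0,0,0.15]]]}}

```text
t: 28.8
tool_pos: [0.4783, -0.3465, 0.2506]
tool_rot: [[0.133, 0.991, -0.003], [0.991, -0.133, 0.001], [0.001, -0.003, -1.0]]
wrist_force: [-0.0, 1.3, 0.5]
width: 0.848
grip_force: 0.0
```

Request:
{"op": "jog_arm", "data": {"steps": [[[0,0,0],[0,0,0.15]],[[0,0,0],[0,0,0.15]],[[0,0,0],[0,0,0.15]],[[0,0,0],[0,0,0.15]],[[0,0,0],[0,0,0.15]],[[0,0,0],[0,0,0.15]],[[0,0,0],[0,0,0.15]],[[0,0,0],[0,0,0.15]]]}}

```text
t: 29.6
tool_pos: [0.4794, -0.3443, 0.2509]
tool_rot: [[0.971, 0.239, -0.002], [0.239, -0.971, 0.001], [-0.002, -0.002, -1.0]]
wrist_force: [0.7, 0.3, 0.3]
width: 0.847
grip_force: 0.0
```

Request:
{"op": "jog_arm", "data": {"steps": [[[0,0,0],[0,0,0.08]],[[0,0,0],[0,0,0]],[[0,0,0],[0,0,0]]]}}

```text
t: 29.9
tool_pos: [0.4798, -0.3444, 0.2514]
tool_rot: [[0.986, 0.169, -0.001], [0.169, -0.986, 0.001], [-0.001, -0.001, -1.0]]
wrist_force: [-0.6, 0.4, 0.1]
width: 0.852
grip_force: 0.0
```

```bash
python3 snap.py w16
python3 - <<'E'
from h import *
import pickle
L=lambda n:(cv2.imread(f'pics/{n}.png'),)+pickle.load(open(f'pics/{n}.pkl','rb'))
i,s,c=L('w16');p=proj(c,(.482,-.345,.037));print(p)
goto(.482,-.345,.1,np.radians(9))
hs=cv2.cvtColor(i,cv2.COLOR_BGR2HSV)
for r in range(int(p[1])-60,int(p[1])+61,12): print(r,[tuple(int(v) for v in hs[r,cc]) for cc in range(int(p[0])-60,int(p[0])+61,10)])
E
```

```text
29.9 [ 0.4798 -0.3444  0.2514] 0.8517661585868495
[284.03556086 170.23577616]
shift [  2.2   0.9 151.6] yaw now 0.169 turn tool z 0.012 or half -3.129 q7 -0.82
110 [(26, 50, 198), (17, 104, 191), (16, 134, 187), (17, 121, 189), (17, 121, 190), (17, 139, 86), (17, 135, 87), (17, 140, 89), (16, 136, 94), (16, 137, 95), (16, 135, 104), (16, 136, 101), (16, 135, 102)]
122 [(16, 134, 185), (16, 136, 187), (16, 132, 189), (16, 118, 166), (16, 117, 150), (16, 131, 66), (17, 133, 65), (16, 137, 65), (17, 135, 68), (16, 135, 83), (17, 136, 86), (18, 136, 86), (17, 136, 86)]
134 [(16, 135, 189), (16, 134, 207), (17, 121, 190), (16, 118, 156), (72, 100, 153), (74, 122, 88), (75, 125, 88), (75, 125, 86), (75, 120, 87), (16, 129, 65), (15, 135, 66), (15, 125, 63), (17, 136, 86)]
146 [(16, 136, 208), (16, 134, 210), (16, 119, 197), (16, 117, 152), (75, 120, 87), (75, 123, 87), (75, 120, 87), (75, 126, 87), (75, 125, 86), (16, 134, 63), (15, 139, 64), (16, 137, 67), (16, 134, 97)]
158 [(16, 135, 210), (16, 136, 207), (17, 121, 186), (16, 133, 65), (17, 65, 121), (18, 67, 121), (19, 68, 120), (17, 6
[... 623 characters left out ...]
4, 125, 86), (16, 126, 138), (16, 130, 169), (16, 136, 189), (16, 136, 189)]
206 [(16, 135, 106), (16, 136, 86), (16, 142, 63), (15, 142, 63), (16, 139, 64), (15, 135, 64), (16, 135, 64), (16, 126, 142), (16, 125, 139), (16, 126, 136), (17, 130, 172), (16, 135, 193), (16, 135, 193)]
218 [(16, 131, 105), (17, 140, 84), (16, 142, 63), (17, 142, 63), (15, 139, 64), (16, 140, 69), (16, 125, 141), (16, 127, 139), (16, 128, 137), (16, 128, 135), (16, 132, 170), (16, 135, 172), (16, 136, 182)]
230 [(16, 133, 107), (17, 141, 78), (15, 135, 64), (15, 139, 64), (16, 130, 98), (16, 126, 140), (16, 128, 138), (16, 128, 136), (16, 129, 134), (17, 130, 159), (16, 136, 188), (16, 136, 186), (16, 136, 189)]
```

Run:
```python
from h import *
import pickle
L=lambda n:(cv2.imread(f'pics/{n}.png'),)+pickle.load(open(f'pics/{n}.pkl','rb'))
i,s,c=L('w16');R=np.array(s['tool_rot'])
band=blob(i,(14,45,90),(25,85,150),(284,165),38);gr=blob(i,(68,80,50),(82,255,255),(284,190),30)
hs=cv2.cvtColor(i,cv2.COLOR_BGR2HSV)
m=cv2.inRange(hs,np.array((68,80,50)),np.array((82,255,255)))|cv2.inRange(hs,np.array((14,45,90)),np.array((25,85,150)))
l,r=[],[]
for row in range(136,198,3):
    w=np.where(m[row,235:335])[0]+235;l.append(onz(c,(w.min(),row),.036)[:2]);r.append(onz(c,(w.max()+1,row),.036)[:2])
q=[cv2.fitLine(np.float32(A),cv2.DIST_HUBER,0,.01,.01).ravel() for A in (l,r)]
an=[np.degrees(np.arctan2(v[1],v[0]))%180 for v in q];print('axis',an,'width',np.median(np.linalg.norm(np.array(l)-r,axis=1)))
print('band',band[1],onz(c,band[1][0],.036))
col=np.where(m[:,284])[0];col=col[(col>100)&(col<230)];print('rows',col.min(),col.max(),[onz(c,(284,v),.036).round(4) for v in (col.min(),col.max()+1)])
# height from top camera: band
t=cv2.imread('pics/top0.png');bt=blob(t,(10,10,90),(40,90,200),(401,180),9);print('top band',bt[1],tri([ray(c,band[1][0]),ray(cam('top'),bt[1][0])]))
i1,s1,c1=L('w1');b1=blob(i1,(10,25,60),(30,95,200),(308,138),24);print(b1[1],tri([ray(c,band[1][0]),ray(c1,b1[1][0])]))
# crate profile across row at 60mm nearer: V along row 215
print(hs[214,200:380:4,2])
```

```text
Traceback (most recent call last):
ValueError: zero-size array to reduction operation minimum which has no identity
```

```bash
cat > cart.py <<'E'
from h import *
import pickle
L=lambda n:(cv2.imread(f'pics/{n}.png'),)+pickle.load(open(f'pics/{n}.pkl','rb'))
i,s,c=L('w16');R=np.array(s['tool_rot'])
band=blob(i,(14,45,90),(25,85,150),(284,165),38)
hs=cv2.cvtColor(i,cv2.COLOR_BGR2HSV)
m=cv2.inRange(hs,np.array((68,80,50)),np.array((82,255,255)))|cv2.inRange(hs,np.array((14,45,90)),np.array((25,85,150)))
l,r=[],[]
for row in range(136,198,3):
    w=np.where(m[row,235:335])[0]+235
    if len(w)<30: continue
    l.append(onz(c,(w.min(),row),.036)[:2]);r.append(onz(c,(w.max()+1,row),.036)[:2])
q=[cv2.fitLine(np.float32(A),cv2.DIST_HUBER,0,.01,.01).ravel() for A in (l,r)]
an=[np.degrees(np.arctan2(v[1],v[0]))%180 for v in q];print('axis',an,'width',np.median(np.linalg.norm(np.array(l)-r,axis=1)))
print('band',band[1],onz(c,band[1][0],.036))
col=np.where(m[:,284])[0];col=col[(col>100)&(col<230)];print('rows',col.min(),col.max(),[onz(c,(284,v),.036).round(4) for v in (col.min(),col.max()+1)])
i1,s1,c1=L('w1');b1=blob(i1,(10,25,60),(30,95,200),(308,138),24);print(b1[1],tri([ray(c,band[1][0]),ray(c1,b1[1][0])]))
for r in (214,235): print(hs[r,200:380:4,2])
E
python3 cart.py
```

```text
axis [np.float32(8.546648), np.float32(8.898161)] width 0.053328627578428045
band ((287.0, 165.0), (20.0, 50.0), 90.0) [ 0.48812768 -0.34726494  0.036     ]
rows 126 198 [array([ 0.5289, -0.3369,  0.036 ]), array([ 0.4487, -0.3507,  0.036 ])]
((306.5064697265625, 137.32608032226562), (44.3023567199707, 20.611812591552734), 15.124006271362305) (array([ 0.48922979, -0.34608318,  0.03812715]), np.float64(0.0012516243428468239))
[100 101 101  99 102 101 101  99  85  85  64  63  63  63  63  62  64  62
  64  63  89 142 141 140 140 139 138 137 136 138 173 172 184 191 192 191
 190 189 188 188 187 188 187 187 192]
[103 106 106 106 105 106 104  85  84  64  62  64  63  64  67 123 140 140
 139 138 137 137 136 135 135 135 134 132 147 169 183 199 198 196 194 191
 187 185 183 181 179 177 178 179 181]
```

Carton centre (0.4885,−0.347), top at 0.038, yaw 8.7°, 53 × 81 mm measured. Going down to grip it, above the crate walls.

```bash
python3 -c "
from h import *
goto(.4885,-.347,.018,np.radians(8.7))"
```

```text
shift [  8.4   4.  233.6] yaw now 0.169 turn tool z 0.018 or half -3.124 q7 -0.82
```

Request:
{"op": "jog_arm", "data": {"steps": [[[8,4,30],[0,0,0.018]],[[0,0,45],[0,0,0]],[[0,0,45],[0,0,0]],[[0,0,45],[0,0,0]],[[0,0,25],[0,0,0]],[[0,0,0],[0,0,0]],[[0,0,0],[0,0,0]]], "grip": 0.76}}

```text
t: 30.65
tool_pos: [0.489, -0.3477, 0.0627]
tool_rot: [[0.989, 0.15, 0.0], [0.15, -0.989, -0.0], [0.0, 0.0, -1.0]]
wrist_force: [0.9, 0.3, -0.1]
width: 0.762
grip_force: 0.0
```

Request:
{"op": "jog_arm", "data": {"steps": [[[0,0,15],[0,0,0]],[[0,0,15],[0,0,0]],[[0,0,8],[0,0,0]],[[0,0,5],[0,0,0]],[[0,0,0],[0,0,0]]]}}

```text
t: 31.15
tool_pos: [0.4883, -0.3471, 0.0185]
tool_rot: [[0.989, 0.149, -0.001], [0.149, -0.989, 0.001], [-0.001, -0.001, -1.0]]
wrist_force: [-0.0, -0.5, 0.4]
width: 0.756
grip_force: 0.0
```

No contact. Closing and lifting, then over to a view of the gift box.

Request:
{"op": "jog_arm", "data": {"steps": [[[0,0,0],[0,0,0]],[[0,0,0],[0,0,0]],[[0,0,0],[0,0,0]],[[0,0,0],[0,0,0]],[[0,0,0],[0,0,0]]], "grip": 0}}

```text
t: 31.65
tool_pos: [0.4892, -0.3478, 0.0198]
tool_rot: [[0.989, 0.149, 0.001], [0.149, -0.989, -0.001], [0.001, 0.001, -1.0]]
wrist_force: [0.4, -0.2, 3.5]
width: 0.625
grip_force: 64.8
```

Request:
{"op": "jog_arm", "data": {"steps": [[[0,0,-5],[0,0,0]],[[0,0,-25],[0,0,0]],[[0,0,-40],[0,0,0]],[[0,0,-40],[0,0,0]],[[0,0,-40],[0,0,0]],[[0,0,-20],[0,0,0]],[[0,0,0],[0,0,0]]]}}

```text
t: 32.35
tool_pos: [0.4905, -0.3487, 0.193]
tool_rot: [[0.989, 0.149, 0.006], [0.149, -0.989, -0.004], [0.005, 0.004, -1.0]]
wrist_force: [0.6, -0.2, -0.7]
width: 0.622
grip_force: 64.4
```

```bash
python3 snap.py w17; python3 -c "
from h import *
s=sense();print(s['grip_force'],s['wrist_force'],s['qpos'].round(2))
goto(.500,-.27,.2,np.radians(16.4))"
```

```text
32.35 [ 0.4905 -0.3487  0.193 ] 0.6215564483901652
64.39958453178406 [ 0.61976988  0.08363184 -2.47984402] [ 0.46  0.34  0.11  1.71 -0.04  1.08 -0.84]
shift [ 22.4 -75.2  -9.7] yaw now 0.15 turn tool z -0.136 or half 3.005 q7 -0.84
```

Request:
{"op": "jog_arm", "data": {"steps": [[[17,-27,-6],[0,0,0]],[[17,-27,-6],[0,0,0]],[[16,-27,-5],[0,0,0]],[[0,0,0],[0,0,-0.13]],[[0,0,0],[0,0,0]],[[0,0,0],[0,0,0]],[[0,0,0],[0,0,0]]]}}

```text
t: 33.1
tool_pos: [0.5249, -0.2609, 0.2051]
tool_rot: [[0.962, 0.273, -0.002], [0.273, -0.962, 0.0], [-0.002, -0.001, -1.0]]
wrist_force: [0.0, -0.8, -1.3]
width: 0.625
grip_force: 64.3
```

```bash
python3 snap.py w18
cat > box.py <<'E'
from h import *
import pickle,sys
L=lambda n:(cv2.imread(f'pics/{n}.png'),)+pickle.load(open(f'pics/{n}.pkl','rb'))
i,s,c=L(sys.argv[1]);hs=cv2.cvtColor(i,cv2.COLOR_BGR2HSV)
p=proj(c,(.61,-.24,.06));print(p,hs[int(p[1]),int(p[0])])
for X in ((.639,-.18,.06),(.665,-.272,.06),(.543,-.308,.06),(.514,-.215,.06)): print(proj(c,X).round())
v=hs[int(p[1]),int(p[0])].astype(int)
for r in (40,80,120): print(r,[tuple(int(x) for x in hs[r,cc]) for cc in range(200,380,12)])
E
python3 box.py w18
```

```text
33.1 [ 0.5249 -0.2609  0.2051] 0.6253509761112318
[286.87346528  87.12547382] [ 32  41 226]
[223.  27.]
[346.  27.]
[339. 185.]
[231. 187.]
40 [(16, 134, 194), (16, 135, 191), (20, 81, 196), (33, 38, 226), (32, 40, 225), (31, 40, 224), (31, 41, 224), (30, 41, 223), (30, 40, 223), (28, 43, 223), (28, 45, 223), (28, 45, 223), (20, 65, 192), (16, 134, 186), (16, 135, 106)]
80 [(16, 135, 202), (16, 134, 194), (16, 135, 187), (35, 37, 228), (34, 38, 227), (34, 38, 227), (33, 38, 226), (32, 39, 225), (32, 41, 225), (31, 41, 224), (29, 41, 224), (28, 44, 224), (16, 115, 113), (16, 134, 114), (16, 133, 111)]
120 [(16, 134, 186), (16, 136, 202), (16, 135, 210), (35, 37, 229), (35, 38, 229), (35, 38, 229), (34, 39, 228), (26, 49, 160), (18, 66, 128), (18, 65, 129), (18, 65, 129), (18, 65, 129), (16, 131, 105), (15, 134, 105), (16, 131, 105)]
```

```bash
cat > box2.py <<'E'
from h import *
import pickle,sys
L=lambda n:(cv2.imread(f'pics/{n}.png'),)+pickle.load(open(f'pics/{n}.pkl','rb'))
i,s,c=L(sys.argv[1]);H=float(sys.argv[2]);hs=cv2.cvtColor(i,cv2.COLOR_BGR2HSV);m=(hs[:,:,1]<90)
l,r,f=[],[],[]
for row in range(45,150,4):
    w=np.where(m[row,190:380])[0]+190; l.append(onz(c,(w.min(),row),H)[:2]);r.append(onz(c,(w.max()+1,row),H)[:2])
for col in range(240,332,4):
    w=np.where(m[:110,col])[0];f.append(onz(c,(col,w.min()),H)[:2])
fit=lambda A:cv2.fitLine(np.float32(A),cv2.DIST_HUBER,0,.01,.01).ravel()
ql,qr,qf=fit(l),fit(r),fit(f);A=lambda v:np.arctan2(v[1],v[0])
print('deg',[np.degrees(A(v))%180 for v in (ql,qr,qf)],'width',np.median(np.linalg.norm(np.array(l)-r,axis=1)))
a=np.mean([A(ql)%np.pi,A(qr)%np.pi,A(qf)%np.pi-np.pi/2]);d=np.array([np.cos(a),np.sin(a)]);n=np.array([-d[1],d[0]])
off=(np.median(np.array(l)@n)+np.median(np.array(r)@n))/2; far=np.median(np.array(f)@d)
M=d*(far-.065)+n*off;print('centre',M,'yaw',np.degrees(a))
col=np.where(~m[120:260,284-40])[0];print('near edge first nonbox row col244',120+col[0], (onz(c,(244,120+col[0]),H)[:2]-M)@d)
goto(*M,.125,a)
E
python3 box2.py w18 .06
```

```text
deg [np.float32(17.150188), np.float32(16.711113), np.float32(106.914154)] width 0.0950139836680659
centre [ 0.59310662 -0.24407421] yaw 16.925152
near edge first nonbox row col244 186 -0.0660633711837051
shift [70.1  2.4 80.4] yaw now 0.276 turn tool z -0.019 or half 3.123 q7 -0.89
```

Request:
{"op": "jog_arm", "data": {"steps": [[[25,1,0],[0,0,-0.02]],[[30,1,0],[0,0,0]],[[15,0,20],[0,0,0]],[[0,0,40],[0,0,0]],[[0,0,35],[0,0,0]],[[0,0,20],[0,0,0]],[[0,0,0],[0,0,0]],[[0,0,0],[0,0,0]]]}}

```text
t: 33.95
tool_pos: [0.5938, -0.2423, 0.0916]
tool_rot: [[0.956, 0.294, 0.0], [0.294, -0.956, -0.0], [-0.0, 0.0, -1.0]]
wrist_force: [0.6, 0.4, -1.4]
width: 0.624
grip_force: 64.3
```

```bash
python3 -c "
from h import *
print(sense()['wrist_force']);goto(.593,-.244,.080,np.radians(16.9))"
```

```text
[ 0.55713411  0.36084125 -1.37364965]
shift [-1.2  1.4 11.6] yaw now 0.298 turn tool z 0.004 or half -3.138 q7 -0.94
```

Request:
{"op": "jog_arm", "data": {"steps": [[[-1,1,4],[0,0,0]],[[0,0,4],[0,0,0]],[[0,0,2],[0,0,0]],[[0,0,0],[0,0,0]],[[0,0,0],[0,0,0]]]}}

```text
t: 34.45
tool_pos: [0.5932, -0.2429, 0.0816]
tool_rot: [[0.955, 0.295, 0.0], [0.295, -0.955, -0.0], [0.0, 0.0, -1.0]]
wrist_force: [0.8, -0.4, -2.1]
width: 0.625
grip_force: 64.3
```

Request:
{"op": "jog_arm", "data": {"steps": [[[0,0,1],[0,0,0]],[[0,0,1],[0,0,0]],[[0,0,0],[0,0,0]],[[0,0,0],[0,0,0]]]}}

```text
t: 34.85
tool_pos: [0.5932, -0.2429, 0.0798]
tool_rot: [[0.955, 0.295, 0.0], [0.295, -0.955, -0.0], [0.0, 0.0, -1.0]]
wrist_force: [-0.9, 1.5, 2.8]
width: 0.629
grip_force: 64.8
```

Request:
{"op": "jog_arm", "data": {"steps": [[[0,0,1],[0,0,0]],[[0,0,0],[0,0,0]],[[0,0,0],[0,0,0]]]}}

```text
t: 35.15
tool_pos: [0.5933, -0.2429, 0.0798]
tool_rot: [[0.955, 0.295, 0.001], [0.295, -0.955, -0.0], [0.0, 0.0, -1.0]]
wrist_force: [-3.9, 0.8, 7.8]
width: 0.626
grip_force: 65.4
```

Contact. Releasing, lifting and checking.

Request:
{"op": "jog_arm", "data": {"steps": [[[0,0,-1],[0,0,0]],[[0,0,0],[0,0,0]],[[0,0,0],[0,0,0]],[[0,0,0],[0,0,0]]], "grip": 0.8}}

```text
t: 35.55
tool_pos: [0.5929, -0.2428, 0.079]
tool_rot: [[0.955, 0.295, -0.0], [0.295, -0.955, -0.0], [-0.0, -0.0, -1.0]]
wrist_force: [0.2, -0.6, -0.2]
width: 0.799
grip_force: 0.0
```

Request:
{"op": "jog_arm", "data": {"steps": [[[0,0,-10],[0,0,0]],[[0,0,-30],[0,0,0]],[[0,0,-45],[0,0,0]],[[0,0,-45],[0,0,0]],[[0,0,-45],[0,0,0]],[[0,0,0],[0,0,0]],[[0,0,0],[0,0,0]]]}}

```text
t: 36.25
tool_pos: [0.5938, -0.2432, 0.2565]
tool_rot: [[0.955, 0.295, 0.004], [0.295, -0.955, -0.001], [0.003, 0.002, -1.0]]
wrist_force: [-0.5, 0.8, -0.9]
width: 0.797
grip_force: 0.0
```

```bash
python3 snap.py w19
python3 - <<'E'
from h import *
import pickle
L=lambda n:(cv2.imread(f'pics/{n}.png'),)+pickle.load(open(f'pics/{n}.pkl','rb'))
i,s,c=L('w19');hs=cv2.cvtColor(i,cv2.COLOR_BGR2HSV)
p=proj(c,(.593,-.244,.094));print(p,hs[int(p[1]),int(p[0])],hs[int(p[1])+22,int(p[0])])
h=.094
m=cv2.inRange(hs,np.array((60,80,30)),np.array((90,255,255)));k=np.zeros_like(m);cv2.circle(k,tuple(int(v) for v in p),75,255,-1);m&=k
pts=cv2.findNonZero(m);r=cv2.minAreaRect(pts);print(r)
B=cv2.boxPoints(r);W=np.array([onz(c,q,h)[:2] for q in B]);print(W.round(4),'centre',W.mean(0),[np.linalg.norm(W[j]-W[j-1]).round(4) for j in range(4)],[np.degrees(np.arctan2(*(W[j]-W[j-1])[::-1])).round(1) for j in range(4)])
ys=np.where(~m[:,int(p[0])].astype(bool)&(np.arange(420)>p[1]-20)&(np.arange(420)<p[1]+20))[0];print('band rows',ys.min(),ys.max(),onz(c,(p[0],(ys.min()+ys.max())/2),h))
T=blob(i,(115,40,40),(155,255,255),proj(c,(.462,-.158,.039)),30);print('tin',T[1],onz(c,T[1][0],.039))
goto(.462,-.158,.2)
E
```

```text
36.25 [ 0.5938 -0.2432  0.2565] 0.7973296548751231
[283.24607888 186.28536222] [ 18  66 120] [ 74 117  87]
((282.0, 182.5), (83.0, 56.0), 90.0)
[[ 0.6262 -0.2057]
 [ 0.6414 -0.2548]
 [ 0.5636 -0.2811]
 [ 0.5471 -0.2276]] centre [ 0.59457363 -0.24227149] [np.float64(0.0821), np.float64(0.0514), np.float64(0.0821), np.float64(0.0559)] [np.float64(15.5), np.float64(-72.9), np.float64(-161.3), np.float64(107.1)]
band rows 174 199 [ 0.59279589 -0.24406295  0.094     ]
tin ((184.5, 252.5), (29.0, 33.0), 90.0) [ 0.4634982  -0.15856696  0.039     ]
shift [ -99.9 -119.6   54.5] yaw now 0.3
```

Carton centred at about (0.593,−0.243), yaw 17°. Next, the tin.

Request:
{"op": "jog_arm", "data": {"steps": [[[-25,-30,0],[0,0,0]],[[-25,-30,0],[0,0,0]],[[-25,-30,0],[0,0,0]],[[-24,-30,20],[0,0,0]],[[0,0,30],[0,0,0]],[[0,0,0],[0,0,0]],[[0,0,0],[0,0,0]]]}}

```text
t: 37.0
tool_pos: [0.4626, -0.1575, 0.2036]
tool_rot: [[0.955, 0.295, -0.002], [0.295, -0.955, 0.0], [-0.002, -0.001, -1.0]]
wrist_force: [0.2, 0.7, 0.5]
width: 0.802
grip_force: 0.0
```

```bash
python3 snap.py w20
python3 - <<'E'
from h import *
import pickle
L=lambda n:(cv2.imread(f'pics/{n}.png'),)+pickle.load(open(f'pics/{n}.pkl','rb'))
i,s,c=L('w20');i9,s9,c9=L('w19')
H=((115,40,40),(155,255,255));f=lambda i,c:cv2.fitEllipse(blob(i,*H,proj(c,(.4635,-.1585,.039)),32)[2])
# disc only: brighter lilac; side is seen too, so threshold on value around disc centre
p=proj(c,(.4635,-.1585,.039)).astype(int);hs=cv2.cvtColor(i,cv2.COLOR_BGR2HSV);print(p,hs[p[1]-36:p[1]+40:4,p[0]].tolist())
e=f(i,c);e9=f(i9,c9);print(e,e9,tri([ray(c,e[0]),ray(c9,e9[0])]),onz(c,e[0],.038))
X=onz(c,e[0],.038);goto(X[0],X[1],.014)
E
```

```text
37.0 [ 0.4626 -0.1575  0.2036] 0.8020046839987136
[284 183] [[16, 135, 113], [165, 66, 77], [161, 36, 77], [8, 37, 104], [143, 66, 89], [143, 70, 171], [143, 70, 189], [144, 70, 187], [144, 70, 186], [143, 71, 187], [144, 70, 186], [144, 70, 185], [143, 73, 178], [142, 75, 147], [142, 70, 98], [9, 41, 106], [16, 132, 104], [16, 133, 107], [16, 137, 97]]
((284.70147705078125, 183.18699645996094), (41.00218200683594, 41.9821891784668), 84.52491760253906) ((184.62164306640625, 252.49758911132812), (28.972248077392578, 34.04680633544922), 110.1091537475586) (array([ 0.4636805 , -0.1587125 ,  0.03918855]), np.float64(3.540667863761917e-05)) [ 0.46339363 -0.15878445  0.038     ]
shift [ -0.6   0.7 190.6] yaw now 0.299
```

Request:
{"op": "jog_arm", "data": {"steps": [[[-1,1,35],[0,0,0]],[[0,0,45],[0,0,0]],[[0,0,45],[0,0,0]],[[0,0,40],[0,0,0]],[[0,0,20],[0,0,0]],[[0,0,5],[0,0,0]],[[0,0,0],[0,0,0]]]}}

```text
t: 37.75
tool_pos: [0.4635, -0.1592, 0.0145]
tool_rot: [[0.955, 0.295, 0.0], [0.295, -0.955, -0.0], [0.0, 0.0, -1.0]]
wrist_force: [0.1, 0.3, 0.5]
width: 0.801
grip_force: 0.0
```

Request:
{"op": "jog_arm", "data": {"steps": [[[0,0,0],[0,0,0]],[[0,0,0],[0,0,0]],[[0,0,0],[0,0,0]],[[0,0,0],[0,0,0]],[[0,0,0],[0,0,0]]], "grip": 0}}

```text
t: 38.25
tool_pos: [0.4644, -0.1593, 0.0163]
tool_rot: [[0.955, 0.295, 0.004], [0.295, -0.955, -0.001], [0.004, 0.002, -1.0]]
wrist_force: [-0.3, 1.0, 6.6]
width: 0.595
grip_force: 62.8
```

Request:
{"op": "jog_arm", "data": {"steps": [[[0,0,-5],[0,0,0]],[[0,0,-25],[0,0,0]],[[0,0,-40],[0,0,0]],[[0,0,-40],[0,0,0]],[[0,0,-40],[0,0,0]],[[0,0,-10],[0,0,0]],[[0,0,0],[0,0,0]],[[0,0,0],[0,0,0]]]}}

```text
t: 39.05
tool_pos: [0.4612, -0.1584, 0.1732]
tool_rot: [[0.955, 0.295, -0.002], [0.295, -0.955, 0.0], [-0.002, -0.001, -1.0]]
wrist_force: [1.1, 0.4, -1.8]
width: 0.591
grip_force: 62.8
```

```bash
python3 -c "
from h import *
s=sense();print(s['wrist_force'],s['width'],s['grip_force']);goto(.5935,-.2435,.125,np.radians(16.9))"
```

```text
[ 1.06658099  0.37876404 -1.80785861] 0.590596602102263 62.810616195201874
shift [101.4 120.5  47.8] yaw now 0.3 turn tool z 0.005 or half -3.137 q7 -1.03
```

Request:
{"op": "jog_arm", "data": {"steps": [[[22,26,0],[0,0,0]],[[28,33,0],[0,0,0]],[[28,33,0],[0,0,0]],[[20,24,0],[0,0,0]],[[4,4,20],[0,0,0]],[[0,0,28],[0,0,0]],[[0,0,0],[0,0,0]],[[0,0,0],[0,0,0]]]}}

```text
t: 39.85
tool_pos: [0.5937, -0.2426, 0.1241]
tool_rot: [[0.955, 0.295, -0.005], [0.295, -0.955, 0.001], [-0.004, -0.003, -1.0]]
wrist_force: [-0.2, -0.8, -0.1]
width: 0.589
grip_force: 62.9
```

```bash
python3 -c "
from h import *
s=sense();goto(.5935,-.2435,.111,np.radians(16.9))"
```

```text
shift [-0.4  0.8 13.1] yaw now 0.3 turn tool z 0.005 or half -3.137 q7 -0.94
```

Request:
{"op": "jog_arm", "data": {"steps": [[[0,1,5],[0,0,0]],[[0,0,4],[0,0,0]],[[0,0,3],[0,0,0]],[[0,0,0],[0,0,0]],[[0,0,0],[0,0,0]]]}}

```text
t: 40.35
tool_pos: [0.5957, -0.2442, 0.1146]
tool_rot: [[0.955, 0.295, 0.0], [0.295, -0.955, -0.0], [0.0, 0.0, -1.0]]
wrist_force: [0.2, -0.3, -1.4]
width: 0.59
grip_force: 62.9
```

Request:
{"op": "jog_arm", "data": {"steps": [[[0,0,1],[0,0,0]],[[0,0,0],[0,0,0]],[[0,0,1],[0,0,0]],[[0,0,0],[0,0,0]],[[0,0,0],[0,0,0]]]}}

```text
t: 40.85
tool_pos: [0.5955, -0.2441, 0.1123]
tool_rot: [[0.955, 0.295, -0.0], [0.295, -0.955, -0.0], [-0.0, 0.0, -1.0]]
wrist_force: [1.0, -0.4, -1.9]
width: 0.59
grip_force: 62.9
```

Request:
{"op": "jog_arm", "data": {"steps": [[[-2,0,1],[0,0,0]],[[0,0,0],[0,0,0]],[[0,0,1],[0,0,0]],[[0,0,0],[0,0,0]],[[0,0,0],[0,0,0]]]}}

```text
t: 41.35
tool_pos: [0.5936, -0.245, 0.1105]
tool_rot: [[0.955, 0.295, -0.0], [0.295, -0.955, -0.0], [-0.0, 0.0, -1.0]]
wrist_force: [-1.3, 0.7, -0.5]
width: 0.595
grip_force: 63.2
```

Request:
{"op": "jog_arm", "data": {"steps": [[[0,0,1],[0,0,0]],[[0,0,0],[0,0,0]],[[0,0,0],[0,0,0]]]}}

```text
t: 41.65
tool_pos: [0.5935, -0.245, 0.1105]
tool_rot: [[0.955, 0.295, 0.0], [0.295, -0.955, -0.0], [-0.0, 0.0, -1.0]]
wrist_force: [-2.8, 0.2, 5.4]
width: 0.595
grip_force: 63.8
```

Contact at the expected height. Releasing, lifting and checking everything.

Request:
{"op": "jog_arm", "data": {"steps": [[[0,0,-1],[0,0,0]],[[0,0,0],[0,0,0]],[[0,0,0],[0,0,0]],[[0,0,0],[0,0,0]]], "grip": 0.85}}

```text
t: 42.05
tool_pos: [0.5937, -0.2447, 0.1102]
tool_rot: [[0.955, 0.296, 0.0], [0.296, -0.955, -0.0], [0.0, 0.0, -1.0]]
wrist_force: [0.3, -0.7, 0.3]
width: 0.848
grip_force: 0.0
```

Request:
{"op": "jog_arm", "data": {"steps": [[[0,0,-10],[0,0,0]],[[0,0,-30],[0,0,0]],[[0,0,-45],[0,0,0]],[[0,0,-45],[0,0,0]],[[0,0,-40],[0,0,0]],[[0,0,0],[0,0,0]],[[0,0,0],[0,0,0]]]}}

```text
t: 42.75
tool_pos: [0.5942, -0.245, 0.2822]
tool_rot: [[0.955, 0.295, 0.003], [0.295, -0.955, -0.001], [0.003, 0.002, -1.0]]
wrist_force: [0.0, -0.6, 0.1]
width: 0.848
grip_force: 0.0
```

```bash
python3 snap.py w21
python3 - <<'E'
from h import *
import pickle
L=lambda n:(cv2.imread(f'pics/{n}.png'),)+pickle.load(open(f'pics/{n}.pkl','rb'))
i,s,c=L('w21');e=cv2.fitEllipse(blob(i,(115,40,40),(155,255,255),proj(c,(.5935,-.244,.132)),40)[2]);print('tin',e,onz(c,e[0],.132))
S=vision.snapshot('side');cs=cam('side');b=blob(S,(120,40,60),(150,255,255),proj(cs,(.5935,-.244,.132)),9);print('tin tri',tri([ray(c,e[0]),ray(cs,b[0])]))
b=blob(S,(5,150,100),(15,255,255),(337,133),7);print('amber side',b[0])
hs=cv2.cvtColor(i,cv2.COLOR_BGR2HSV);m=cv2.inRange(hs,np.array((60,80,30)),np.array((90,255,255)));p=proj(c,(.593,-.244,.094));k=np.zeros_like(m);cv2.circle(k,tuple(int(v) for v in p),75,255,-1)
r=cv2.minAreaRect(cv2.findNonZero(m&k));print('carton',r,onz(c,r[0],.094))
T=vision.snapshot('top');ct=cam('top')
b=blob(T,(165,90,80),(8,255,255),proj(ct,(.598,.249,.09)),12);print('rose',onz(ct,b[0],.09))
E
```

```text
42.75 [ 0.5942 -0.245   0.2822] 0.8484635040416748
tin ((282.8626708984375, 190.08663940429688), (42.50103759765625, 44.181434631347656), 87.63402557373047) [ 0.59301483 -0.24548841  0.132     ]
tin tri (array([ 0.59290249, -0.24568483,  0.13240372]), np.float64(0.0003126386639655732))
amber side [337.04444444 133.14444444]
carton ((280.0, 175.99996948242188), (51.99999237060547, 75.99998474121094), -0.0) [ 0.59599677 -0.24151749  0.094     ]
rose [0.59696595 0.24956822 0.09      ]
```

```bash
python3 -c "
from rig import ctrl
print(ctrl.finish_job())"
```

```text
the job is handed in; nothing more can be done
None
```

I handed the job in at about 43 s of the 128 s allowed, done in the order asked: opener in its cut-out, shaker on the riser, rose jar between the candles, carton on the gift box and tin on top, each within about 2 mm by the pictures where I measured it (the opener was checked by eye), amber jar not moved.

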